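# Set the damper, dry the washed spacer tubes in rows by length

## Robot

A 7-joint arm with a two-finger parallel gripper is mounted at the origin on the work surface. World frame = base frame: x ahead of the robot, y to its left, z up, the work surface at z = 0. Lengths are in m, angles in rad, forces in N, time in s.
With the tool pointing down it reaches from about 0.4 to 0.85 m from the base axis. Payload 4.5 kg.
Tool frame: the origin (TCP) lies at the very end of the fingers, on their centre line; the grasp point (between the pads) lies 19 mm behind it (r.grip_depth is the distance from the TCP to the grasp point, in m); z points along the fingers, x is the direction in which the jaws open and shut, and the axes are right-handed (so a half turn about z gives the same grasp; the last joint's range is limited). The gripper opens to 88 mm and grips with 3 to 60 N. Pads are 18 mm wide; open, the fingers measure 123 mm over their backs; the gripper's body (75 mm by 187 mm) begins 45 mm behind the grasp point.
Start: joints at [1.346, 0.689, -0.195, 1.565, 0.157, 0.902, -0.215], TCP at [0.16, -0.604, 0.239] pointing down, gripper open.
Joint ranges: [-3.01, 3.01], [-0.46, 2.08], [-1.47, 1.51], [0.13, 2.56], [-1, 4.14], [0.04, 2.09], [-2.66, 2.66]. Speed limits (rad/s): [2.57, 2.57, 3.14, 3.14, 3.14, 3.14, 3.14].

## Interface

Orientations are given as a unit quaternion [x, y, z, w].
In Python, from plant import r gives the robot as it stands. The module is installed in compiled form; this text tells all that it offers.
- The arm moves only by the shell command python3 -m jog 'ROWS' [FORCE]. ROWS is JSON, a list of rows, each a list of 5 numbers: the shift along the tool's x, y, z in units of 1 m (1.0 is 1 m), then the turn about the tool's z in units of 360 degrees (1.0 is 360 degrees), then the closure, from 0 (fully open) to 1 (shut). In form: [[dx, dy, dz, yaw, fingers], ...]. A call has 1 to 20 rows; each row shifts and turns the commanded pose from where the row before left it, along the tool's axes as they then stand; what a row does not reach is not made up. A row lasts 1/10 s, in which the tool goes at most 50 mm and 8.59 degrees, less where a joint would pass 70% of its speed; a pose out of reach is approached as far as the arm can. A call with a number of a shift or a turn outside -1 to 1 is refused whole. A call with a gripper value outside its range is refused whole. The fingers move at their own pace and stop on an object; FORCE is the grip in N (left out, the last holds). Time passes only in rows, so rows that do not move let the fingers close. It gives the time, the measured TCP pose, the force and the opening at its end, in the units of the state.
- r.get_state(): the state, without advancing time (a new reading comes with each control period).
- r.snapshot(name): name is "scene" or "top" or "wrist"; returns the picture (384x512x3 uint8, red, green, blue); there is no depth.
- r.get_calibration(name): a dict with "mtx" (3x3 intrinsics, pixels), "R" (3x3) and "t" (3): a world point X has camera coordinates R X + t. Camera axes: x right, y down, z forward; pixel columns grow to the right and rows downward; lengths in m; the calibration is good to about 2 mm. A picture is of the moment at which its call begins: read the wrist's pose just before it. get_calibration takes no time and is no camera call; for the wrist camera it gives the pose at the moment of the call.
- r.finish_job(): hands the job in, once; it reports no verdict.
Trained networks look in the newest picture that a camera, given by its name, has taken for a name from the list of things; names that differ only in an ending like _2 or _b are one class to them, and where a whole thing is asked for, a point or a joint stands for the part that bears it (a point fixed in the world has none). Each returns a list of dicts, best first, with "score" (0 to 1); they miss things now and then, are a little off and sometimes report something else, mostly with a low value. They report only what shows in the picture. A call takes as long as a camera call. They do not tell look-alikes from the thing itself.
- r.cut_out(thing, camera): "pixels" (384x512 bool, what is visible of it) and "rect" ([left, top, right, bottom] in pixels, round what is visible of it).
The state is a dict: "clock": time; "q": joint angles; "qd": joint speeds; "joint_torque": joint torques, N m; "tool_pos": TCP position; "eef_rot": TCP orientation; "contact_force": force on the tool from outside, world axes, zero at the start; "moment": the same for the moment, N m; "opening": opening from 0.0 (shut) to 1.0 (fully open).
Only numpy, scipy, OpenCV 4.12 (cv2) and the standard library are available. Lean on these libraries where they do the work, as an engineer would, in place of code of your own. Each camera call takes 0.05 s, during which the arm holds its last target.

## Task

Dry the washed square spacer tubes on the drying station: first turn the slim black flow ring until its white pointer stands at the orange trickle mark, then lay every tube flat in the channel tray for its length (long in blue, medium in green, short in yellow), lengthways, two of a length in line with a clear gap between their ends, and only then turn the ring to the green full-flow mark. Turn the ring alone, without touching the fixed rings just above and below it, and leave the spray can, dish and jar where they are.

Things in the scene. Friction and masses are not known exactly. Their poses are not given: they have to be found in the camera images.
- flow_ring (a joint): Angle (rad) of the slim black knurled flow ring, 68 mm across, 10 mm thick, between two fixed aluminium rings: angle of its white pointer from the pod's x axis, growing counter-clockwise seen from above. 0 = orange mark (trickle), 1.3 = green mark (full); marks are on top of the upper fixed ring. Travel -0.35 to 1.65; stiff (0.12 N m), stays where left.
- ring_mid (a point): Centre of the flow ring, on its axis, half-way up its thickness (67 mm above the bench). Axes: the damper pod's, z up, x towards the orange mark. The ring stands 7 mm proud of the fixed rings. The pod's flange (84 mm across) has its top 33 mm below this point, the duct plinth its top 45 mm below; the pod's highest point is 23 mm above.
- upper_ring: Fixed aluminium ring, 54 mm across, from 6 to 16 mm above the flow ring's centre, orange and green marks on top, and a dark cap (22 mm across, 7 mm high). The robot must not touch it. Origin: centre of the pod's underside, on the ring's axis.
- lower_ring: Fixed aluminium ring of the damper pod, 54 mm across, from 6 to 16 mm below the flow ring's centre. Must not be touched by the robot. Its origin is the pod's underside centre, on the ring's axis.
- long_tray: Fixed blue channel tray for the long tubes, outside 84 (x) by 234 (y) mm, inside 78 (x) by 222 (y) mm, floor 4 mm thick, rims 12 mm high over all (8 mm above the floor). Origin: centre of its underside, 6 mm above the bench. Two tubes lie in it end to end, along its y axis.
- medium_tray: Fixed green channel tray for the medium tubes, outside 84 (x) by 234 (y) mm, inside 78 (x) by 186 (y) mm, floor 4 mm thick, rims 12 mm high over all (8 mm above the floor). Origin: centre of its underside, 6 mm above the bench. Two tubes lie in it end to end, along its y axis.
- short_tray: Fixed yellow channel tray for the short tubes, outside 84 (x) by 234 (y) mm, inside 78 (x) by 150 (y) mm, floor 4 mm thick, rims 12 mm high over all (8 mm above the floor). Origin: centre of its underside, 6 mm above the bench. Two tubes lie in it end to end, along its y axis.
- long1_c (a point): Long (96 mm) bright square steel spacer tube, 25 by 25 mm in section, about 0.2 kg, lying down at the start. The point is its centre, x along its length. May be absent.
- long2_c (a point): Long (96 mm) bright square steel spacer tube, 25 by 25 mm in section, about 0.2 kg, lying down at the start. The point is its centre, x along its length. May be absent.
- medium1_c (a point): Medium (78 mm) bright square steel spacer tube, 25 by 25 mm in section, about 0.16 kg, lying down at the start. The point is its centre, x along its length. May be absent.
- medium2_c (a point): Medium (78 mm) bright square steel spacer tube, 25 by 25 mm in section, about 0.16 kg, lying down at the start. The point is its centre, x along its length. May be absent.
- short1_c (a point): Short (60 mm) bright square steel spacer tube, 25 by 25 mm in section, about 0.125 kg, lying down at the start. The point is its centre, x along its length. May be absent.
- short2_c (a point): Short (60 mm) bright square steel spacer tube, 25 by 25 mm in section, about 0.125 kg, lying down at the start. The point is its centre, x along its length. May be absent.
- spray_c (a point): Centre of a bystander spray can, 66 mm across, 150 mm high; leave it alone.
- dish_c (a point): Centre of a bystander steel dish, 90 mm across, 35 mm high; leave it alone.
- jar_c (a point): Centre of a bystander amber jar, 76 mm across, 90 mm high; leave it alone.
Not all that is in view belongs to the job. Leave any red look-alike of the part that bears long1_c alone.

How it is judged:
By the outcome, as a careful person would: the job done as asked, in the order asked, and still so for the second after the job is handed in, with the robot touching nothing.
Of long1, long2, medium1, medium2, short1, short2 only 4 to 6 are there at a start; the rules pass over those that are not, and their reading is None.
At some moment in a run one of long1, long2, medium1, medium2, short1, short2 may be knocked a few centimetres aside while the robot is not near it.
Once in a run the grip may slacken for a moment while it holds something.
It also fails if it takes over 210 s, if anything falls off the work surface, if the arm or the gripper's body presses on something with over 40 N, if the wrist force passes 120 N, or if a joint passes its speed limit or range.

## Working session

There is one attempt and no reset: what is moved stays moved. The work goes in short steps, Python scripts to look and compute and a shell command to move; the robot and the scene stay as the last step left them, time stands still between calls to the robot, and variables do not carry over. Pictures are saved under pics/ and viewed, and the job is handed in when it is done.

```bash
mkdir -p pics; ls
python3 - <<'E'
from plant import r
import cv2
s=r.get_state(); print({k:(v if not hasattr(v,'round') else v) for k,v in s.items()})
for n in ["scene","top","wrist"]:
    im=r.snapshot(n); cv2.imwrite(f"pics/{n}0.png",cv2.resize(im[:,:,::-1],(800,600),interpolation=cv2.INTER_CUBIC))
    c=r.get_calibration(n); print(n,c)
E
```

```text
pics
{'clock': 0.0, 'q': array([ 1.34581731,  0.68997962, -0.19452189,  1.56635146,  0.15727449,
        0.90252538, -0.21508577]), 'qd': array([-0.0026793 ,  0.00105238,  0.00081561, -0.00129704,  0.00158385,
       -0.00051979, -0.00054194]), 'joint_torque': array([ 7.98004166e-04, -5.27564013e+01, -1.26690812e+00, -1.53430778e+01,
       -5.25879557e-02,  6.51449023e-03,  1.84103264e-04]), 'tool_pos': array([ 0.15973189, -0.60357345,  0.23791099]), 'eef_rot': array([ 7.92460139e-01, -6.09922987e-01, -7.76541227e-04, -5.24493117e-04]), 'contact_force': array([ 0.05384679, -0.06122981, -0.56694275]), 'moment': array([-0.0051212 ,  0.0487132 ,  0.01915799]), 'opening': 0.9954273473914625}
scene {'mtx': array([[450.06534145,   0.        , 263.14178324],
       [  0.        , 450.06534145, 198.87890699],
       [  0.        ,   0.        ,   1.        ]]), 'R': array([[-0.68181308,  0.73137834,  0.01471872],
       [ 0.59079357,  0.56239796, -0.57850799],
       [-0.43138599, -0.38573859, -0.81554391]]), 't': array([ 0.41863187, -0.23923124,  1.43830428])}
top {'mtx': array([[400.21724461,   0.        , 251.26668777],
       [  0.        , 400.21724461, 185.45334171],
       [  0.        ,   0.        ,   1.        ]]), 'R': array([[ 0.01801765, -0.99970649, -0.01619532],
       [-0.98182534, -0.01462997, -0.18922202],
       [ 0.18892955,  0.01931032, -0.98180076]]), 't': array([-0.0626641 ,  0.51730383,  1.24961835])}
wrist {'mtx': array([[265.30449639,   0.        , 260.18735307],
       [  0.        , 265.30449639, 188.4167615 ],
       [  0.        ,   0.        ,   1.        ]]), 'R': array([[ 0.25562501, -0.96677501, -0.00139393],
       [-0.91841504, -0.24328796,  0.3119692 ],
       [-0.30194315, -0.07846692, -0.95009119]]), 't': array([-0.62358808, -0.04309438,  0.39119088])}
```

View pics/scene0.png

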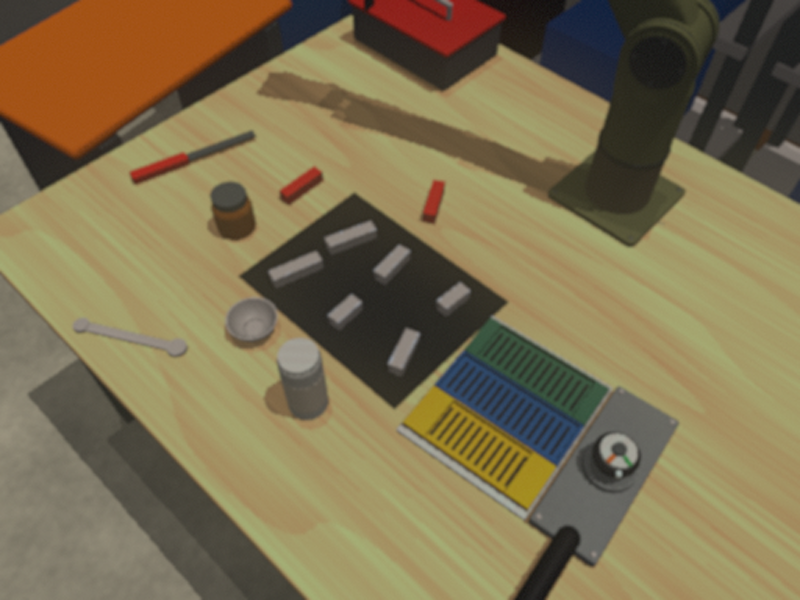

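View pics/top0.png

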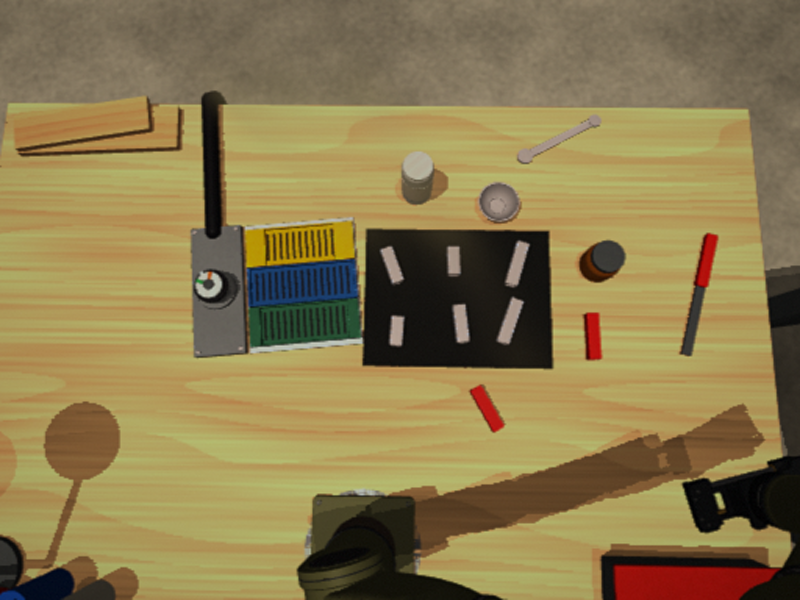

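View pics/wrist0.png

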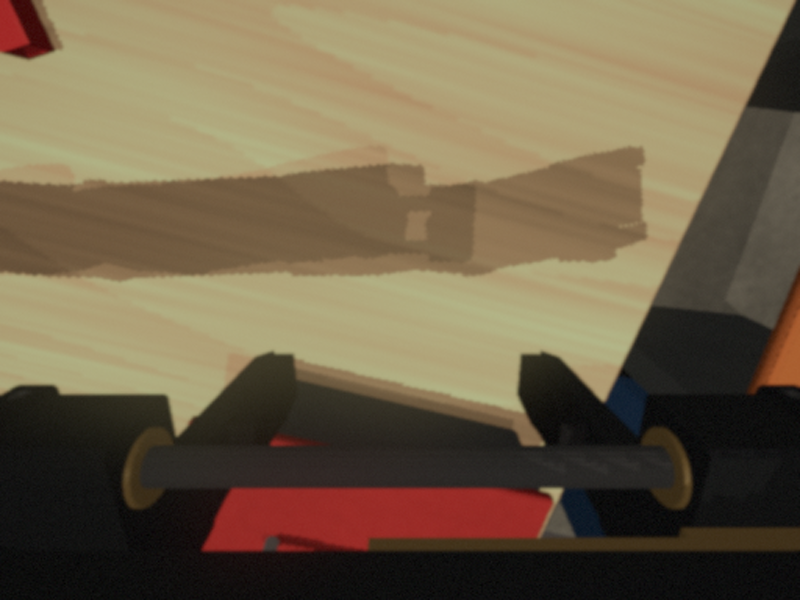

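```bash
cat > h.py <<'E'
from plant import r
import numpy as np, cv2
from scipy.optimize import minimize
from scipy.spatial.transform import Rotation as Ro
LEN={'long':.096,'medium':.078,'short':.060}
def proj(P,c):
    P=np.atleast_2d(P); X=P@np.array(c['R']).T+np.array(c['t']); u=X@np.array(c['mtx']).T
    return u[:,:2]/u[:,2:]
def back(uv,c,z):
    uv=np.atleast_2d(uv).astype(float); R=np.array(c['R']);t=np.array(c['t'])
    d=np.c_[uv,np.ones(len(uv))]@np.linalg.inv(np.array(c['mtx'])).T@R
    o=-R.T@t
    return o+d*((z-o[2])/d[:,2])[:,None]
def save(im,name,crop=None,scale=None):
    a=im[:,:,::-1]
    if crop: a=a[crop[1]:crop[3],crop[0]:crop[2]]
    s=scale or min(800/a.shape[1],600/a.shape[0])
    cv2.imwrite('pics/'+name+'.png',cv2.resize(a,None,fx=s,fy=s,interpolation=cv2.INTER_CUBIC))
def box(x,y,yaw,L,z0=0.0,W=.025,H=.025):
    c,s=np.cos(yaw),np.sin(yaw)
    return np.array([[x+a*L/2*c-b*W/2*s,y+a*L/2*s+b*W/2*c,z0+k*H] for a in(-1,1) for b in(-1,1) for k in (0,1)])
def fit(mask,c,L,z0=0.0,S=8):
    """pose of lying tube (x,y,yaw) from the silhouette"""
    ys,xs=np.nonzero(mask)
    w=back(np.c_[xs,ys],c,z0+.02)[:,:2]; m=w.mean(0)
    ev,V=np.linalg.eigh(np.cov((w-m).T)); yaw=np.arctan2(V[1,1],V[0,1])
    x0,y0,x1,y1=xs.min()-8,ys.min()-8,xs.max()+9,ys.max()+9
    M=mask.astype(np.uint8)
    M=np.pad(M,20)[y0+20:y1+20,x0+20:x1+20]
    M=cv2.resize(M,None,fx=S,fy=S,interpolation=cv2.INTER_NEAREST)
    def cost(p):
        uv=(proj(box(*p,L,z0),c)-[x0-.5,y0-.5])*S
        h=cv2.convexHull((uv*16).round().astype(np.int32))
        I=np.zeros_like(M); cv2.fillConvexPoly(I,h,1,shift=4)
        return 1-(I&M).sum()/max(1,(I|M).sum())
    b=None
    for dy in (0,.15,-.15):
        q=minimize(cost,[m[0],m[1],yaw+dy],method='Nelder-Mead',options=dict(initial_simplex=[[m[0],m[1],yaw+dy],[m[0]+.006,m[1],yaw+dy],[m[0],m[1]+.006,yaw+dy],[m[0],m[1],yaw+dy+.15]],maxiter=150))
        if b is None or q.fun<b.fun:b=q
    return b.x,1-b.fun
def st():
    s=r.get_state(); R=Ro.from_quat(s['eef_rot']).as_matrix()
    return s,R
def rows(target,yaw_axis=None):
    """tool-frame shift (m) and turn (rev) to target TCP [x,y,z], with tool x at world angle yaw_axis (mod pi)"""
    s,R=st(); d=R.T@(np.array(target)-s['tool_pos'])
    a=np.arctan2(R[1,0],R[0,0]); dy=0
    if yaw_axis is not None:
        dw=(yaw_axis-a+np.pi/2)%np.pi-np.pi/2
        dy=-dw   # tool z down
    print('clock %.2f tcp'%s['clock'],s['tool_pos'].round(4),'toolx deg %.1f'%np.degrees(a),'open %.3f'%s['opening'])
    print('shift tool',d.round(4),'turn rev %.4f (deg %.1f)'%(dy/2/np.pi,np.degrees(dy)),'q7 %.2f'%s['q'][6])
E
python3 - <<'E'
from h import *
im=r.snapshot('top');c=r.get_calibration('top')
for n in ['long1_c','medium1_c','short1_c']:
    for d in r.cut_out(n,'top'):
        L=LEN[n.split('1')[0]]
        m=d['pixels']
        if m.sum()<20: continue
        p,i=fit(m,c,L)
        col=im[m].mean(0).round()
        ev=max(cv2.minAreaRect(np.argwhere(m).astype(np.float32))[1])
        print(n,round(d['score'],2),np.array(d['rect']).round(),m.sum(),p.round(4),'iou %.2f'%i,col,'%.1f'%ev)
for n in ['long_tray','medium_tray','short_tray','flow_ring','ring_mid','upper_ring','lower_ring','spray_c','dish_c','jar_c']:
    for d in r.cut_out(n,'top')[:2]:
        print(n,round(d['score'],2),np.array(d['rect']).round(1),d['pixels'].sum(), back(np.argwhere(d['pixels']).mean(0)[::-1],c,.015).round(4))
E
```

```text
long1_c 0.74 [304. 247. 320. 277.] 266 [ 0.2811 -0.25   -2.6283] iou 0.92 [174.  30.  22.] 30.9
long1_c 0.49 [320. 187. 334. 219.] 259 [ 0.4617 -0.2998  2.7924] iou 0.91 [154. 138. 129.] 29.7
long1_c 0.17 [307. 116. 334. 142.] 515 [ 0.7278 -0.2807  1.28  ] iou 0.47 [130. 115. 104.] 25.5
medium1_c 0.64 [291. 195. 298. 219.] 181 [ 0.4544 -0.1981 -3.067 ] iou 0.86 [165. 148. 138.] 24.2
medium1_c 0.2 [131. 174. 145. 195.] 102 [0.5253 0.3174 2.8124] iou 0.41 [25. 24. 22.] 20.6
short1_c 0.5 [286. 158. 298. 175.] 122 [ 0.5922 -0.1837 -3.1462] iou 0.79 [157. 140. 128.] 17.0
long_tray 0.76 [158.3 167.  229.9 195.1] 1781 [[0.5383 0.1407 0.015 ]]
medium_tray 0.97 [158.8 192.2 229.7 219.2] 1757 [[0.4535 0.1301 0.015 ]]
short_tray 0.87 [160.9 143.7 226.  170.2] 1684 [[0.6236 0.1504 0.015 ]]
flow_ring 0.36 [305.1 116.2 331.  143.9] 503 [[ 0.7255 -0.2825  0.015 ]]
ring_mid 0.95 [123.4 172.8 151.3 197.4] 542 [[0.5228 0.3269 0.015 ]]
upper_ring 0.77 [126.2 176.1 142.  190.1] 215 [[0.5298 0.3407 0.015 ]]
lower_ring 0.4 [319.4 188.8 334.7 221.7] 285 [[ 0.4638 -0.3015  0.015 ]]
spray_c 0.98 [257.  100.2 278.5 130.8] 586 [[ 0.7771 -0.1034  0.015 ]]
dish_c 0.66 [307.8 118.2 332.3 141.6] 500 [[ 0.7259 -0.2804  0.015 ]]
dish_c 0.36 [323.3 153.5 340.2 181.6] 277 [[ 0.5905 -0.3186  0.015 ]]
jar_c 0.93 [372.1 153.8 401.9 180.3] 571 [[ 0.5948 -0.4996  0.015 ]]
```

```bash
cat >> h.py <<'E'
def tubes(name='top',mat=None,z0=0.001,verbose=True):
    """grey bright blobs -> fits with each length"""
    im=r.snapshot(name);c=r.get_calibration(name)
    f=im.astype(int); mx=f.max(2);mn=f.min(2)
    ok=((mx>80)&(mx-mn<60)&(f[:,:,0]-f[:,:,2]<50)).astype(np.uint8)
    # region: mat polygon
    poly=proj(np.array([[x,y,0.0] for x,y in (mat or MAT)]),c).round().astype(np.int32)
    reg=np.zeros_like(ok);cv2.fillPoly(reg,[poly],1)
    n,lab,sts,_=cv2.connectedComponentsWithStats(ok&reg,connectivity=4)
    out=[]
    for k in range(1,n):
        if sts[k,4]<60: continue
        m=lab==k
        fs={a:fit(m,c,L,z0) for a,L in LEN.items()}
        a=max(fs,key=lambda a:fs[a][1])
        out.append((a,fs[a][0],fs[a][1],sts[k]))
        if verbose: print(a,fs[a][0].round(4),'deg %.1f'%(np.degrees(fs[a][0][2])%180),{k:round(v[1],2) for k,v in fs.items()},'bbox',sts[k])
    return im,c,out
E
python3 - <<'E'
from h import *
import h
for n in ('top','scene'):
    im=r.snapshot(n);c=r.get_calibration(n)
    print('mat corners top', back(np.array([[365,230],[549,231],[552,367],[363,366]])*.64,c,0).round(3)) if n=='top' else 0
    h.MAT=[(0.40,-.02),(.66,-.02),(.66,-.36),(.40,-.36)]
    tubes(n)
    save(im,'crop_'+n,(225,140,360,240) if n=='top' else (150,120,330,260))
im=r.snapshot('top'); save(im,'crop_st',(115,130,240,235))
im=r.snapshot('scene'); save(im,'crop_st2',(240,190,440,370))
E
```

```text
mat corners top [[ 0.661  0.01   0.   ]
 [ 0.664 -0.393  0.   ]
 [ 0.368 -0.39   0.   ]
 [ 0.363  0.006  0.   ]]
long [ 0.5867 -0.3172  2.8453] deg 163.0 {'long': np.float64(0.92), 'medium': np.float64(0.8), 'short': np.float64(0.64)} bbox [323 154  16  30 243]
short [ 0.5928 -0.182  -3.0661] deg 4.3 {'long': np.float64(0.66), 'medium': np.float64(0.76), 'short': np.float64(0.91)} bbox [286 157   9  20 162]
medium [ 0.5806 -0.0495 -2.7853] deg 20.4 {'long': np.float64(0.75), 'medium': np.float64(0.9), 'short': np.float64(0.78)} bbox [243 158  15  24 191]
long [ 0.4627 -0.3002  2.8   ] deg 160.4 {'long': np.float64(0.92), 'medium': np.float64(0.8), 'short': np.float64(0.63)} bbox [318 190  17  30 251]
medium [ 0.4562 -0.1975 -3.018 ] deg 7.1 {'long': np.float64(0.77), 'medium': np.float64(0.92), 'short': np.float64(0.75)} bbox [290 195  11  25 206]
short [ 0.439  -0.0617  3.0633] deg 175.5 {'long': np.float64(0.65), 'medium': np.float64(0.73), 'short': np.float64(0.9)} bbox [249 202  10  20 159]
long [ 0.4588 -0.305   2.8357] deg 162.5 {'long': np.float64(0.73), 'medium': np.float64(0.65), 'short': np.float64(0.55)} bbox [208 141  33  18 286]
medium [ 0.4513 -0.2012 -2.9856] deg 8.9 {'long': np.float64(0.68), 'medium': np.float64(0.79), 'short': np.float64(0.78)} bbox [239 156  24  22 246]
long [ 0.5841 -0.3229  2.9247] deg 167.6 {'long': np.float64(0.73), 'medium': np.float64(0.65), 'short': np.float64(0.54)} bbox [172 161  34  20 312]
short [ 0.4345 -0.0656  3.1716] deg 1.7 {'long': np.float64(0.52), 'medium': np.float64(0.6), 'short': np.float64(0.75)} bbox [280 181  21  18 196]
short [ 0.5878 -0.1867 -3.0505] deg 5.2 {'long': np.float64(0.52), 'medium': np.float64(0.63), 'short': np.float64(0.78)} bbox [210 188  22  20 218]
medium [ 0.5772 -0.0528 -2.8087] deg 19.1 {'long': np.float64(0.74), 'medium': np.float64(0.87), 'short': np.float64(0.84)} bbox [248 210  21  27 301]
```

View pics/crop_top.png

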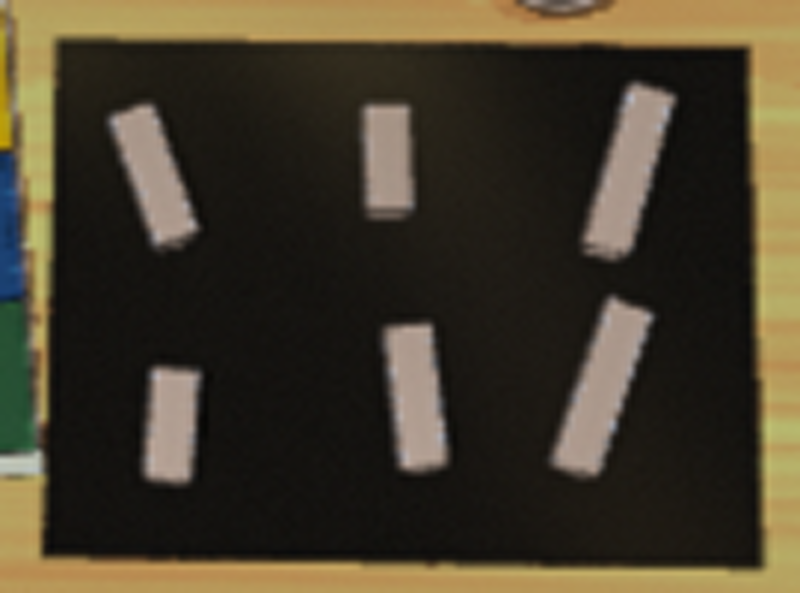

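View pics/crop_st.png

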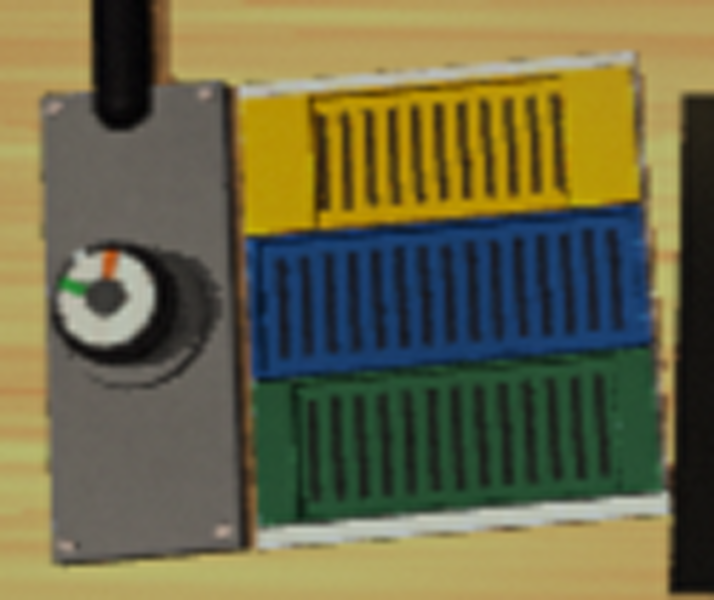

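View pics/crop_st2.png

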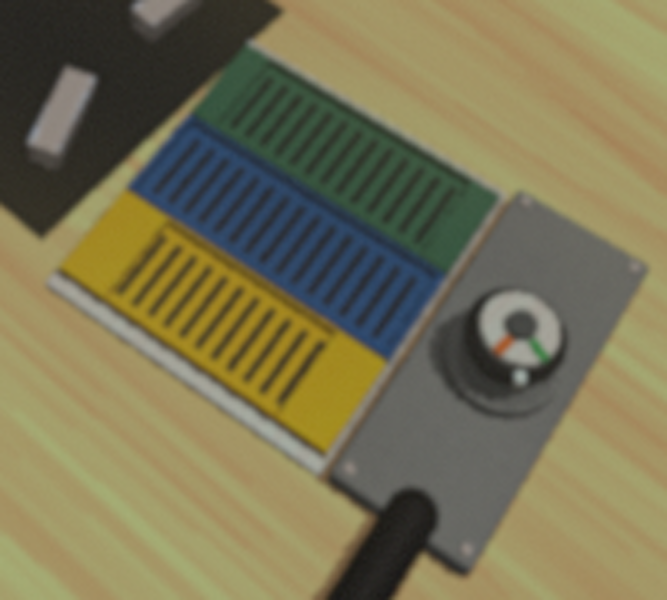

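Run:
```python
from h import *
ct=r.get_calibration('top');cs=r.get_calibration('scene')
a=np.array([[107,297]])/5.712+[115,130]; b=np.array([[519,327]])/3.335+[240,190]
print(a,b,back(a,ct,.083),back(b,cs,.083))
def p(uv,k,o): return np.array([uv])/k+o
T=lambda uv,z:back(p(uv,5.712,[115,130]),ct,z)[0]
S=lambda uv,z:back(p(uv,3.335,[240,190]),cs,z)[0]
for f,l in ((T,[(110,263),(72,287),(82,257)]),(S,[(503,345),(540,350),(520,377)])):
    z=.083; C=f((107,297) if f is T else (519,327),z)
    print([np.degrees(np.arctan2(*(f(q,z if i<2 else .072)-C)[[1,0]])).round(1) for i,q in enumerate(l)])
# trays: outer corners in top crop (z=.018)
for n,q in {'y':[(245,88),(640,55),(645,205),(248,235)],'b':[(248,235),(640,207),(652,347),(255,380)],'g':[(255,380),(652,347),(665,490),(262,522)]}.items():
    P=np.array([T(x,.018) for x in q])[:,:2]; print(n,P.round(3).tolist(),P.mean(0).round(4),'yaw',np.degrees(np.arctan2(*(P[0]-P[1])[[1,0]])).round(1),[np.linalg.norm(P[i]-P[(i+1)%4]).round(3) for i in range(4)])
cw=r.get_calibration('wrist'); print('wrist cam pos in tool', Ro.from_quat(r.get_state()['eef_rot']).as_matrix().T@(-cw['R'].T@cw['t']-r.get_state()['tool_pos']), 'axis', Ro.from_quat(r.get_state()['eef_rot']).as_matrix().T@cw['R'].T)
rows([.5,-.35,.25])
```

```text
[[133.732493   181.99579832]] [[395.62218891 288.05097451]] [[0.51732331 0.31896973 0.083     ]] [[0.52129229 0.3229015  0.083     ]]
[np.float64(-0.7), np.float64(74.9), np.float64(37.9)]
[np.float64(-1.9), np.float64(77.4), np.float64(39.6)]
y [[0.658, 0.267], [0.682, 0.032], [0.59, 0.026], [0.569, 0.259]] [0.6246 0.1459] yaw 95.7 [np.float64(0.236), np.float64(0.092), np.float64(0.234), np.float64(0.09)]
b [[0.569, 0.259], [0.589, 0.029], [0.505, 0.02], [0.482, 0.25]] [0.5362 0.1394] yaw 95.0 [np.float64(0.231), np.float64(0.084), np.float64(0.231), np.float64(0.087)]
g [[0.482, 0.25], [0.505, 0.02], [0.422, 0.01], [0.4, 0.241]] [0.4523 0.1299] yaw 95.7 [np.float64(0.231), np.float64(0.084), np.float64(0.232), np.float64(0.083)]
wrist cam pos in tool [-0.00057547 -0.08090416 -0.14613302] axis [[ 9.99999914e-01 -3.83729842e-04 -1.59669010e-04]
 [ 4.14387939e-04  9.50117572e-01  3.11891692e-01]
 [ 3.20221829e-05 -3.11891731e-01  9.50117649e-01]]
clock 1.15 tcp [ 0.16   -0.6042  0.2388] toolx deg -75.2 open 1.003
shift tool [-0.1587 -0.3937 -0.0113] turn rev 0.0000 (deg 0.0) q7 -0.22
```

```bash
python3 -m jog '[[-0.016,-0.0394,-0.001,0,0],[-0.016,-0.0394,-0.001,0,0],[-0.016,-0.0394,-0.001,0,0],[-0.016,-0.0394,-0.001,0,0],[-0.016,-0.0394,-0.001,0,0],[-0.016,-0.0394,-0.001,0,0],[-0.016,-0.0394,-0.001,0,0],[-0.016,-0.0394,-0.001,0,0],[-0.016,-0.0394,-0.001,0,0],[-0.016,-0.0394,-0.001,0,0],[0,0,0,-0.023,0],[0,0,0,-0.023,0],[0,0,0,-0.023,0],[0,0,0,-0.023,0],[0,0,0,-0.023,0],[0,0,0,-0.023,0],[0,0,0,-0.023,0],[0,0,0,-0.023,0],[0,0,0,-0.023,0]]'
python3 - <<'E'
from h import *
rows([.52,.25,.28],0)
print(r.get_state()['q'].round(2))
E
```

```text
clock: 3.05
tool_pos: [0.4998, -0.3488, 0.2487]
eef_rot: [1.0, -0.003, -0.0, 0.0]
contact_force: [0.5, 0.2, -0.7]
opening: 1.0
clock 3.05 tcp [ 0.4998 -0.3488  0.2487] toolx deg -0.3 open 1.000
shift tool [ 0.0168 -0.5989 -0.0314] turn rev -0.0009 (deg -0.3) q7 0.16
[ 0.83  0.69 -0.53  1.59  0.4   0.96  0.16]
```

```bash
python3 -m jog '[[0,-0.045,-0.008,0,0],[0,-0.045,-0.008,0,0],[0,-0.045,-0.008,0,0],[0,-0.045,-0.008,0,0],[0,0,0,0,0]]'
python3 - <<'E'
from h import *
import h
h.MAT=[(0.375,-.01),(.65,-.01),(.65,-.38),(.375,-.38)]
im,c,o=tubes('wrist'); save(im,'w1')
E
```

```text
clock: 3.55
tool_pos: [0.5034, -0.1609, 0.2827]
eef_rot: [1.0, -0.0, 0.002, -0.002]
contact_force: [-0.3, -0.9, 0.5]
opening: 0.999
short [ 0.6291 -0.0432  1.5723] deg 90.1 {'long': np.float64(0.42), 'medium': np.float64(0.42), 'short': np.float64(0.46)} bbox [342  47  20  57 544]
medium [ 0.5799 -0.0517 -2.7706] deg 21.3 {'long': np.float64(0.76), 'medium': np.float64(0.82), 'short': np.float64(0.65)} bbox [ 283   58   62   41 1363]
short [ 0.4357 -0.0651  3.1382] deg 179.8 {'long': np.float64(0.75), 'medium': np.float64(0.75), 'short': np.float64(0.85)} bbox [191  76  47  25 997]
short [ 0.6548 -0.165   1.4645] deg 83.9 {'long': np.float64(0.21), 'medium': np.float64(0.23), 'short': np.float64(0.25)} bbox [343 134  10  48 168]
long [ 0.3896 -0.2018  1.4797] deg 84.8 {'long': np.float64(0.61), 'medium': np.float64(0.59), 'short': np.float64(0.52)} bbox [180 141  21  82 860]
short [ 0.5906 -0.1857 -3.0618] deg 4.6 {'long': np.float64(0.77), 'medium': np.float64(0.78), 'short': np.float64(0.86)} bbox [293 158  45  22 899]
medium [ 0.4517 -0.2008 -3.0584] deg 4.8 {'long': np.float64(0.81), 'medium': np.float64(0.85), 'short': np.float64(0.67)} bbox [ 202  166   55   26 1114]
long [ 0.4593 -0.3036  2.8045] deg 160.7 {'long': np.float64(0.91), 'medium': np.float64(0.74), 'short': np.float64(0.57)} bbox [ 205  217   61   36 1232]
long [ 0.583  -0.3213  2.8431] deg 162.9 {'long': np.float64(0.93), 'medium': np.float64(0.85), 'short': np.float64(0.67)} bbox [ 279  228   54   32 1031]
```

View pics/w1.png

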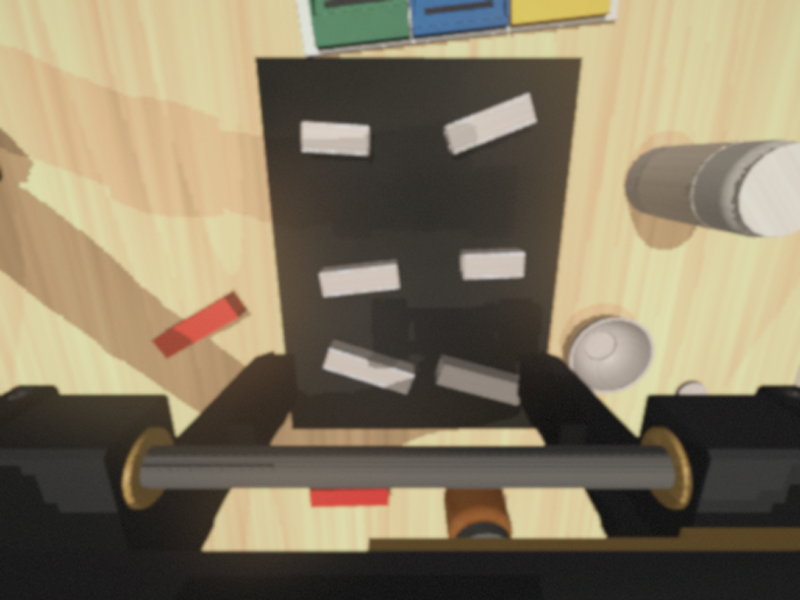

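```bash
python3 -m jog '[[0.0015,-0.0445,0,0,0],[0.0015,-0.0445,0,0,0],[0.0015,-0.0445,0,0,0],[0.0015,-0.0445,0,0,0],[0.0015,-0.0445,0,0,0],[0.0015,-0.0445,0,0,0],[0.0015,-0.0445,0,0,0],[0.0015,-0.0445,0,0,0],[0.0015,-0.0445,0,0,0],[0.0015,-0.0445,0,0,0],[0.0015,-0.0445,0,0,0],[0,0,0,0,0],[0,0,0,0,0]]'
python3 - <<'E'
from h import *
import h
rows([.52,.33,.28],0)
print(r.get_state()['q'].round(2))
im=r.snapshot('wrist'); save(im,'w2')
np.save('w2.npy',im); np.save('w2c.npy',r.get_calibration('wrist'),allow_pickle=True)
for n in ['ring_mid','upper_ring']:
  for d in r.cut_out(n,'wrist')[:2]: print(n,d['score'],d['rect'])
E
```

```text
clock: 4.9
tool_pos: [0.5246, 0.32, 0.2799]
eef_rot: [1.0, -0.006, -0.0, 0.001]
contact_force: [1.3, -0.6, 0.2]
opening: 0.998
clock 4.90 tcp [0.5246 0.32   0.2799] toolx deg -0.7 open 0.998
shift tool [-0.0048 -0.0099 -0.0001] turn rev -0.0018 (deg -0.7) q7 -0.96
[-0.34  0.66 -0.51  1.54  0.36  1.03 -0.96]
ring_mid 0.95 [227.1, 125.4, 282.4, 186.8]
ring_mid 0.58 [240.3, 143.2, 278.3, 186.2]
upper_ring 0.71 [233.2, 143.7, 275.3, 187.3]
```

View pics/w2.png

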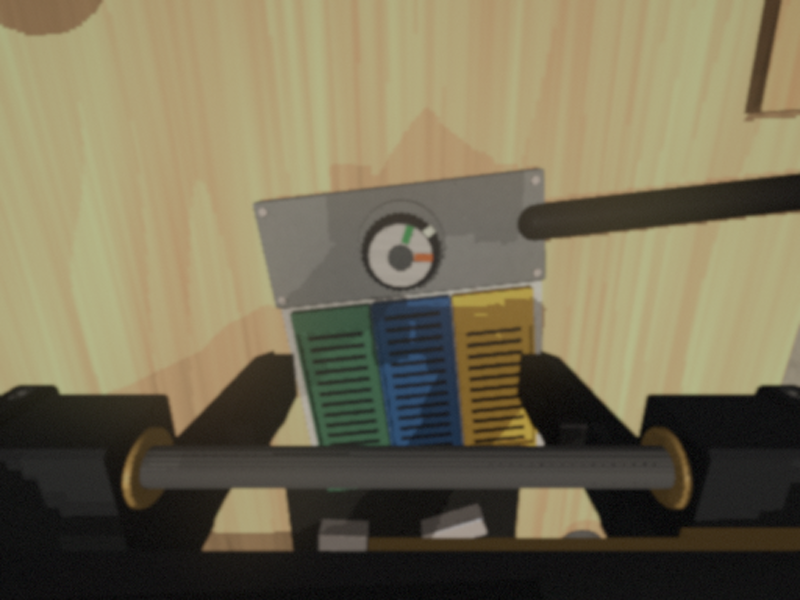

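Run:
```python
from h import *
im=np.load('w2.npy'); c=np.load('w2c.npy',allow_pickle=True).item()
u=(slice(120,200),slice(215,300))
f=im.astype(int)
sub=f[125:195,222:290]; 
bright=((f.min(2)>120)).astype(np.uint8); M=np.zeros_like(bright); M[130:190,225:280]=bright[130:190,225:280]
n,l,s,ce=cv2.connectedComponentsWithStats(M)
print([(s[k].tolist(),ce[k].round(1).tolist()) for k in range(1,n) if s[k,4]>5])
k=1+np.argmax(s[1:,4])
pts=cv2.findContours((l==k).astype(np.uint8),cv2.RETR_EXTERNAL,cv2.CHAIN_APPROX_NONE)[0][0]
e=cv2.fitEllipse(cv2.convexHull(pts)); print(e, back(np.array(e[0]),c,.083))
big=cv2.resize(im[125:200,215:300],None,fx=8,fy=8,interpolation=cv2.INTER_CUBIC)
for ctr in [back(np.array(e[0]),c,.083)[0]]:
    for rad,z,col in ((.027,.083,(255,0,255)),(.034,.072,(0,255,255)),(.011,.090,(255,255,0)),(.042,.034,(0,255,0))):
        t=np.linspace(0,2*np.pi,60); P=np.c_[ctr[0]+rad*np.cos(t),ctr[1]+rad*np.sin(t),t*0+z]
        q=((proj(P,c)-[215,125]+.5)*8).round().astype(np.int32); cv2.polylines(big,[q],True,col,1)
save(big,'ringfit',scale=1)
```

```text
[([237, 144, 38, 39, 687], [251.5, 165.3]), ([261, 145, 17, 17, 185], [269.0, 153.8]), ([260, 187, 20, 3, 30], [270.2, 188.3])]
((255.65333557128906, 163.11785888671875), (38.50575256347656, 38.97309112548828), 117.44644927978516) [[0.51865461 0.32223151 0.083     ]]
```

View pics/ringfit.png

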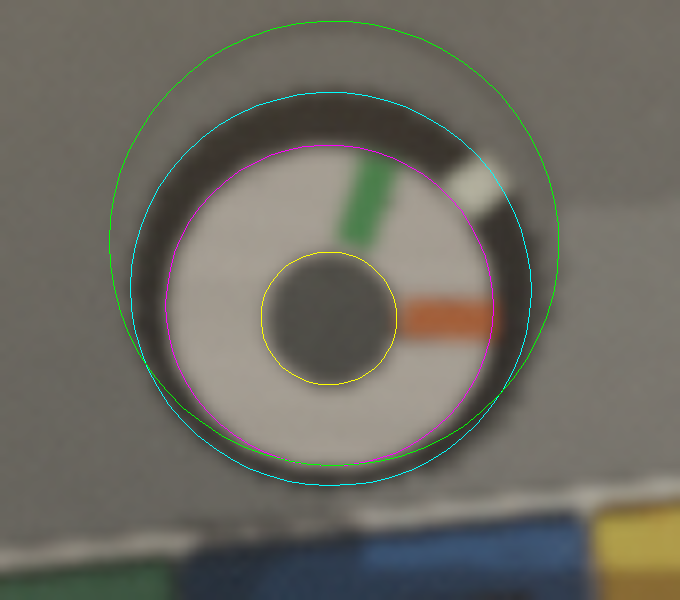

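```bash
cat >> h.py <<'E'
C=np.array([.5187,.3222])
def ang(uv,c,z):
    d=back(np.array(uv),c,z)[0][:2]-C; return np.degrees(np.arctan2(d[1],d[0])).round(1),np.linalg.norm(d).round(4)
E
python3 - <<'E'
from h import *
c=np.load('w2c.npy',allow_pickle=True).item()
for n,q,z in (('or',(448,318),.083),('gr',(366,200),.083),('ptr',(475,186),.072)):
    print(n,ang(np.array(q)/8+[215,125]-.5+.0,c,z))
rows([.5187,.3222,.12],None)
E
```

```text
or (np.float64(-5.2), np.float64(0.0196))
gr (np.float64(70.8), np.float64(0.0191))
ptr (np.float64(36.6), np.float64(0.0305))
clock 5.05 tcp [0.5252 0.3177 0.2803] toolx deg -0.9 open 1.002
shift tool [-0.0066 -0.0048  0.1603] turn rev 0.0000 (deg 0.0) q7 -0.96
```

```bash
python3 -m jog '[[-0.0066,-0.0048,0.03,0,0],[0,0,0.04,0,0],[0,0,0.04,0,0],[0,0,0.04,0,0],[0,0,0,0,0],[0,0,0,0,0]]'
python3 -c "
from h import *
rows([.5187,.3222,.048])"
```

```text
clock: 5.65
tool_pos: [0.5181, 0.3242, 0.1312]
eef_rot: [1.0, -0.007, -0.0, 0.0]
contact_force: [0.5, 0.8, -0.7]
opening: 0.996
clock 5.65 tcp [0.5181 0.3242 0.1312] toolx deg -0.8 open 0.996
shift tool [0.0006 0.0019 0.0832] turn rev 0.0000 (deg 0.0) q7 -1.08
```

```bash
for i in 1 2 3; do python3 -m jog '[[0,0,0,0,0]]' | sed -n 1,2p; done
```

```text
clock: 5.75
tool_pos: [0.519, 0.3259, 0.1331]
clock: 5.85
tool_pos: [0.5188, 0.3262, 0.1331]
clock: 5.95
tool_pos: [0.5183, 0.326, 0.1324]
```

```bash
python3 -m jog '[[0,0.0038,0.02,0,0],[0,0,0.025,0,0],[0,0,0.02,0,0],[0,0,0.01,0,0],[0,0,0.01,0,0],[0,0,0,0,0],[0,0,0,0,0],[0,0,0,0,0]]'
python3 - <<'E'
from h import *
rows([.5187,.3222,.048])
im=r.snapshot('wrist'); save(im,'w3')
im=r.snapshot('scene'); save(im,'s3',(300,200,440,330))
E
```

```text
clock: 6.75
tool_pos: [0.518, 0.3221, 0.0466]
eef_rot: [1.0, -0.006, 0.001, -0.001]
contact_force: [0.2, -0.3, 0.3]
opening: 1.001
clock 6.75 tcp [0.518  0.3221 0.0466] toolx deg -0.7 open 1.001
shift tool [ 0.0007 -0.0001 -0.0014] turn rev 0.0000 (deg 0.0) q7 -1.14
```

View pics/w3.png

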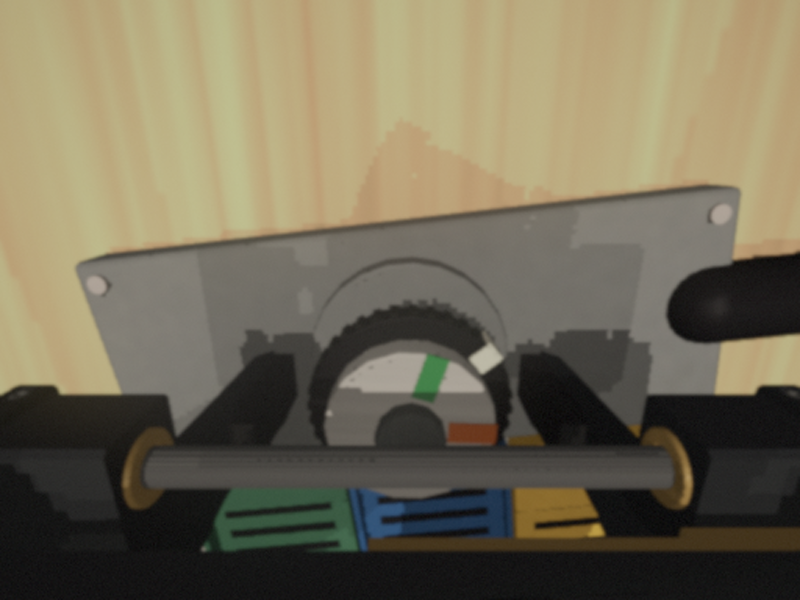

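View pics/s3.png

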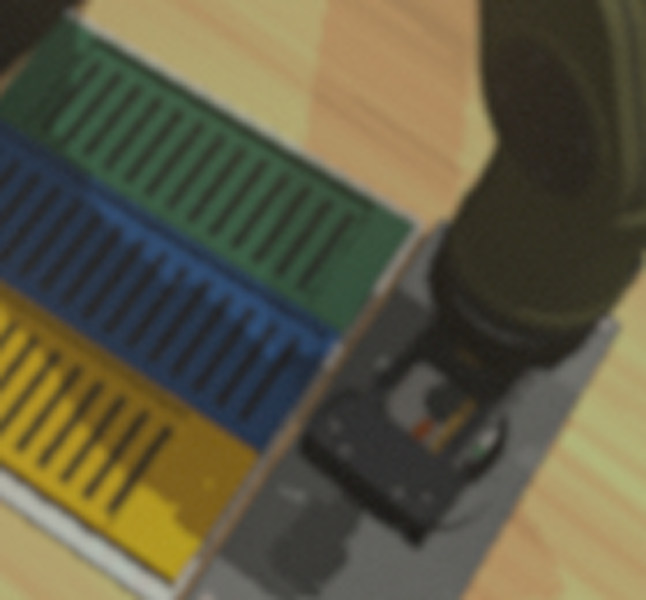

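```bash
python3 -m jog '[[0.0005,0,-0.001,0,0.4],[0,0,0,0,0.4],[0,0,0,0,0.4],[0,0,0,0,0.4],[0,0,0,0,0.4],[0,0,0,0,0.4]]' 20
python3 -c "
from h import *
rows([.5187,.3222,.048])"
```

```text
clock: 7.45
tool_pos: [0.5189, 0.3217, 0.047]
eef_rot: [1.0, -0.006, 0.001, -0.0]
contact_force: [4.0, 0.1, 1.6]
opening: 0.754
clock 7.45 tcp [0.5189 0.3217 0.047 ] toolx deg -0.7 open 0.754
shift tool [-0.0002 -0.0005 -0.001 ] turn rev 0.0000 (deg 0.0) q7 -1.14
```

```bash
python3 -m jog '[[0,0,0,0.012,0.4],[0,0,0,0.012,0.4],[0,0,0,0.012,0.4],[0,0,0,0.012,0.4],[0,0,0,0.012,0.4],[0,0,0,0.012,0.4],[0,0,0,0.012,0.4],[0,0,0,0.012,0.4],[0,0,0,0.01,0.4],[0,0,0,0.008,0.4],[0,0,0,0,0.4],[0,0,0,0,0.4]]'
python3 - <<'E'
from h import *
rows([.5187,.3222,.048])
print(r.get_state()['q'].round(2), r.get_state()['moment'])
im=r.snapshot('wrist'); save(im,'w4')
E
```

```text
clock: 8.65
tool_pos: [0.5182, 0.322, 0.0468]
eef_rot: [0.935, -0.355, 0.0, -0.0]
contact_force: [3.3, -0.1, -0.4]
opening: 0.754
clock 8.65 tcp [0.5182 0.322  0.0468] toolx deg -41.6 open 0.754
shift tool [ 0.0002 -0.0005 -0.0012] turn rev 0.0000 (deg 0.0) q7 -1.63
[-0.54  0.94 -0.17  1.74  0.3   0.49 -1.63] [ 0.1038295  -0.57146171 -0.12201881]
```

View pics/w4.png

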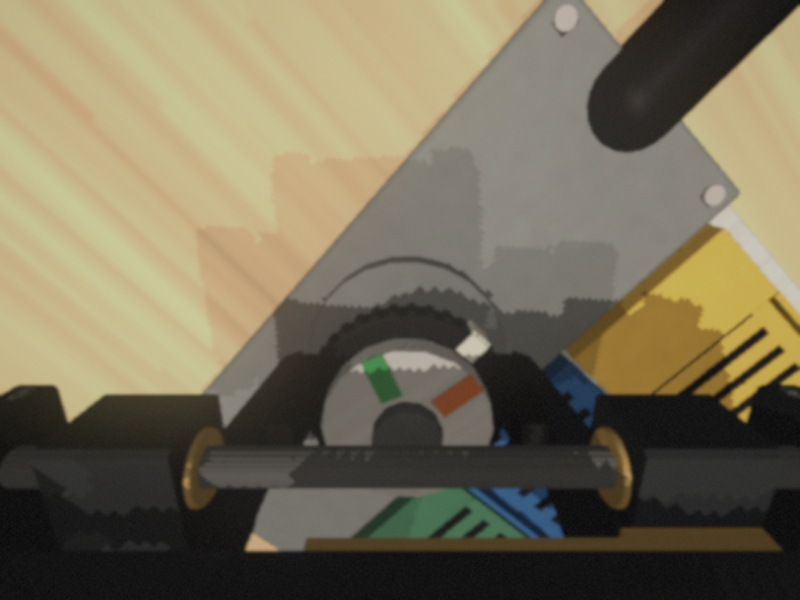

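Run:
```python
from h import *
im=r.snapshot('wrist');c=r.get_calibration('wrist')
cr=(230,205,325,290); big=cv2.resize(im[cr[1]:cr[3],cr[0]:cr[2]],None,fx=8,fy=8,interpolation=cv2.INTER_CUBIC)
for rad,z,col in ((.027,.083,(255,0,255)),(.034,.072,(0,255,255)),(.011,.090,(255,255,0))):
    t=np.linspace(0,2*np.pi,60); P=np.c_[C[0]+rad*np.cos(t),C[1]+rad*np.sin(t),t*0+z]
    q=((proj(P,c)-[cr[0],cr[1]]+.5)*8).round().astype(np.int32); cv2.polylines(big,[q],True,col,1)
save(big,'ringfit2',scale=1)
```

```text
(no output)
```

View pics/ringfit2.png

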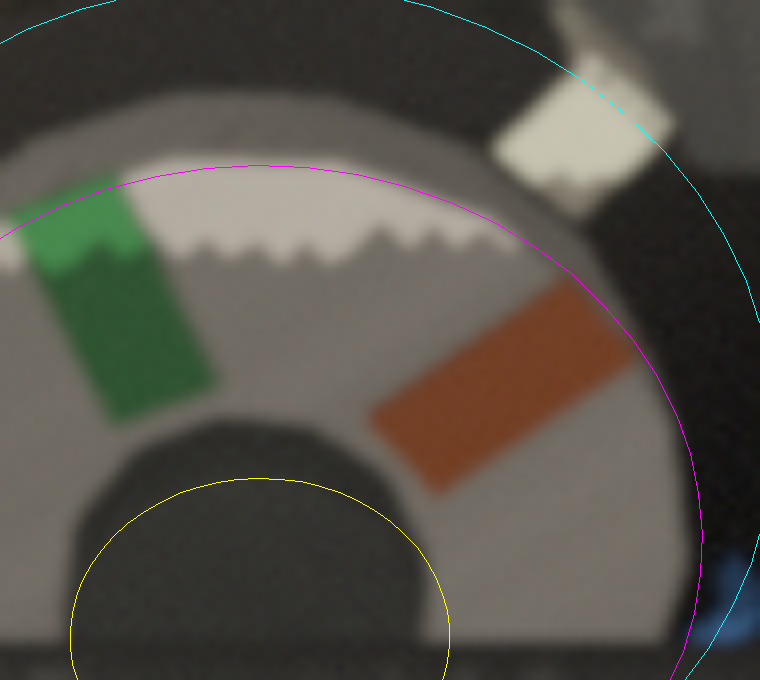

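Run:
```python
from h import *
import h
c=r.get_calibration('wrist')
for off in ([.0,.0],[-.0004,.0004]):
  h.C=np.array([.5187,.3222])+off
  for n,q,z in (('or',(505,387),.083),('gr',(112,300),.083),('ptr',(585,130),.072)):
    print(n,ang(np.array(q)/8+[230,205]-.5,c,z))
```

```text
or (np.float64(-1.0), np.float64(0.0192))
gr (np.float64(73.5), np.float64(0.0202))
ptr (np.float64(8.0), np.float64(0.0315))
or (np.float64(-2.1), np.float64(0.0196))
gr (np.float64(72.1), np.float64(0.02))
ptr (np.float64(7.2), np.float64(0.0319))
```

```bash
python3 -m jog '[[0,0,0,0.012,0.4],[0,0,0,0.012,0.4],[0,0,0,0,0.4],[0,0,0,0,0.4],[0,0,0,0,0.4]]'
python3 - <<'E'
from h import *
rows([.5187,.3222,.048])
im=r.snapshot('wrist');c=r.get_calibration('wrist')
cr=(230,205,325,290); big=cv2.resize(im[cr[1]:cr[3],cr[0]:cr[2]],None,fx=8,fy=8,interpolation=cv2.INTER_CUBIC)
for rad,z,col in ((.027,.083,(255,0,255)),(.034,.072,(0,255,255)),(.011,.090,(255,255,0))):
    t=np.linspace(0,2*np.pi,60); P=np.c_[C[0]+rad*np.cos(t),C[1]+rad*np.sin(t),t*0+z]
    q=((proj(P,c)-[cr[0],cr[1]]+.5)*8).round().astype(np.int32); cv2.polylines(big,[q],True,col,1)
save(big,'ringfit3',scale=1)
E
```

```text
clock: 9.25
tool_pos: [0.5181, 0.3221, 0.0468]
eef_rot: [0.905, -0.425, 0.0, -0.0]
contact_force: [2.9, 2.4, 0.7]
opening: 0.75
clock 9.25 tcp [0.5181 0.3221 0.0468] toolx deg -50.2 open 0.750
shift tool [ 0.0003 -0.0005 -0.0012] turn rev 0.0000 (deg 0.0) q7 -1.72
```

View pics/ringfit3.png

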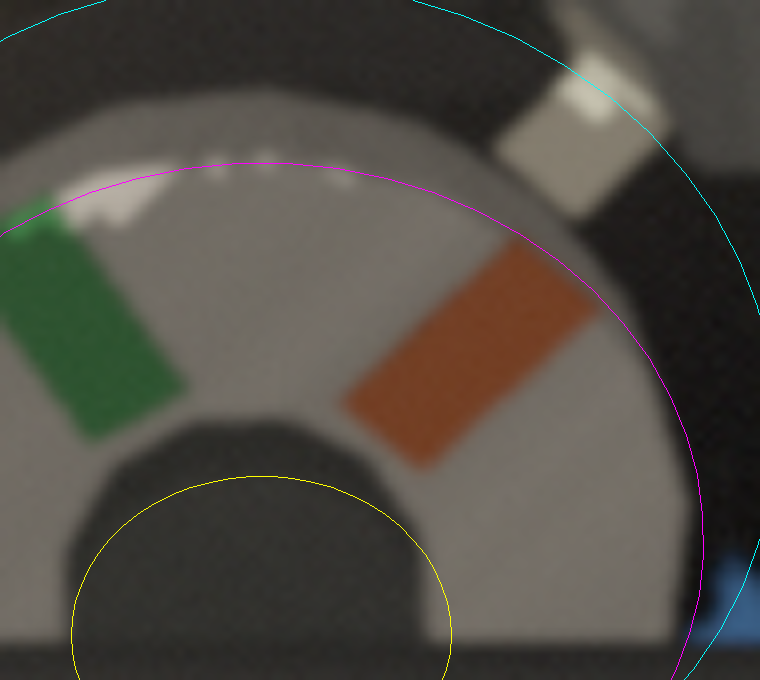

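Run:
```python
from h import *
import h
c=r.get_calibration('wrist')
for off in ([.0,.0],[-.0005,.0004],[0.0005,0]):
  h.C=np.array([.5187,.3222])+off
  for n,q,z in (('or',(470,355),.083),('gr',(84,320),.083),('ptr',(583,133),.072)):
    print(n,ang(np.array(q)/8+[230,205]-.5,c,z))
```

```text
or (np.float64(-0.6), np.float64(0.0191))
gr (np.float64(71.3), np.float64(0.0198))
ptr (np.float64(-0.7), np.float64(0.0311))
or (np.float64(-1.8), np.float64(0.0196))
gr (np.float64(69.5), np.float64(0.0196))
ptr (np.float64(-1.4), np.float64(0.0317))
or (np.float64(-0.6), np.float64(0.0186))
gr (np.float64(72.7), np.float64(0.0196))
ptr (np.float64(-0.7), np.float64(0.0306))
```

```bash
python3 -m jog '[[0,0,0,0,0.1],[0,0,0,0,0],[0,0,0,0,0],[0,0,0,0,0],[0,0,-0.03,0,0],[0,0,-0.04,0,0],[0,0.01,-0.04,0,0],[0,0.03,0,0,0],[0,0.03,0,0,0],[0,0,0,0,0],[0,0,0,0,0],[0,0,0,0,0]]'
cat >> h.py <<'E'
def ringview(name,S=8,pad=32):
    im=r.snapshot('wrist');c=r.get_calibration('wrist')
    u=proj([C[0],C[1],.08],c)[0].round().astype(int); x0,y0=u-pad
    big=cv2.resize(im[y0:y0+2*pad,x0:x0+2*pad],None,fx=S,fy=S,interpolation=cv2.INTER_CUBIC)
    raw=big.copy()
    for rad,z,col in ((.027,.083,(255,0,255)),(.034,.072,(0,255,255)),(.011,.090,(255,255,0))):
        t=np.linspace(0,2*np.pi,60); P=np.c_[C[0]+rad*np.cos(t),C[1]+rad*np.sin(t),t*0+z]
        q=((proj(P,c)-[x0,y0]+.5)*S).round().astype(np.int32); cv2.polylines(big,[q],True,col,1)
    save(big,name,scale=1); print('origin',x0,y0,'S',S)
    np.save('rv.npy',dict(c=c,o=(x0,y0),S=S),allow_pickle=True)
    return raw,c
E
python3 - <<'E'
from h import *
rows([.5187,.3222,.048])
ringview('rv1')
E
```

```text
clock: 10.5
tool_pos: [0.4649, 0.2779, 0.1567]
eef_rot: [0.905, -0.425, 0.0, -0.001]
contact_force: [0.1, 0.6, -0.3]
opening: 1.0
clock 10.50 tcp [0.4649 0.2779 0.1567] toolx deg -50.3 open 1.000
shift tool [ 0.0003 -0.0695  0.1088] turn rev 0.0000 (deg 0.0) q7 -1.71
origin 229 84 S 8
```

View pics/rv1.png

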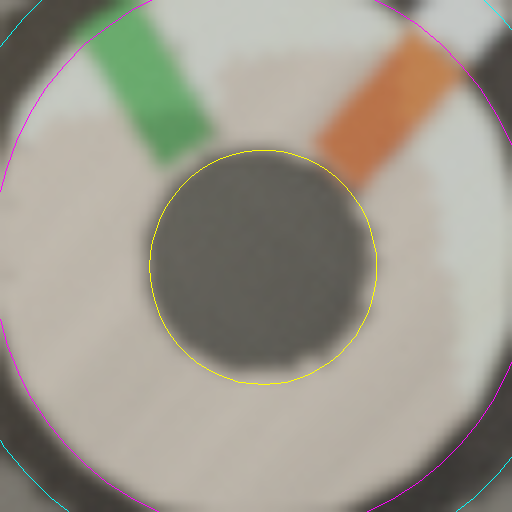

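Run:
```python
from h import *
ringview('rv2',S=7,pad=42)
```

```text
origin 219 74 S 7
```

View pics/rv2.png

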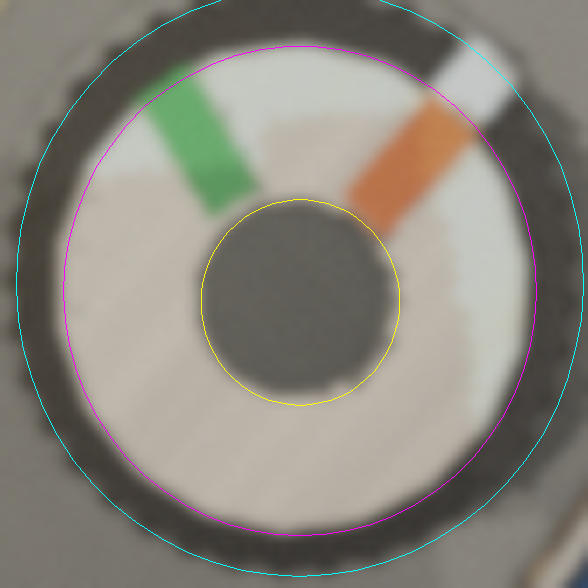

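```bash
python3 -m jog '[[0,0,-0.02,-0.0221,0],[0,0,-0.02,-0.0221,0],[0,0,-0.02,-0.0221,0],[0,0,-0.02,-0.0221,0],[0,0,-0.02,-0.0221,0],[0,0,0,-0.0221,0],[0,0,0,-0.0221,0]]'
python3 - <<'E'
from h import *
rows([.53,.17,.27],np.radians(5.5))
E
```

```text
clock: 11.3
tool_pos: [0.4649, 0.2776, 0.2574]
eef_rot: [0.999, 0.049, 0.001, -0.001]
contact_force: [-0.9, -0.1, -0.2]
opening: 0.997
clock 11.30 tcp [0.4649 0.2776 0.2574] toolx deg 5.7 open 0.997
shift tool [ 0.0542  0.1135 -0.0127] turn rev 0.0005 (deg 0.2) q7 -0.91
```

```bash
python3 -m jog '[[0.018,0.038,-0.004,0,0],[0.018,0.038,-0.004,0,0],[0.018,0.038,-0.004,0,0],[0,0,0,0,0],[0,0,0,0,0],[0,0,0,0,0]]'
python3 - <<'E'
from h import *
im=r.snapshot('wrist'); c=r.get_calibration('wrist'); np.save('tr.npy',dict(im=im,c=c),allow_pickle=True)
save(im,'w5')
import h; h.MAT=[(0.375,-.01),(.65,-.01),(.65,-.38),(.375,-.38)]
for n in ['long_tray','medium_tray','short_tray']:
  for d in r.cut_out(n,'wrist')[:1]: print(n,d['score'],d['rect'])
E
```

```text
clock: 11.9
tool_pos: [0.5279, 0.1702, 0.2686]
eef_rot: [0.999, 0.048, -0.0, -0.001]
contact_force: [-0.2, -0.6, 0.5]
opening: 1.005
long_tray 0.75 [175.1, 93.9, 243.2, 242.6]
medium_tray 0.65 [177.1, 95.7, 240.8, 240.9]
short_tray 0.88 [292.9, 94.3, 356.1, 242.0]
```

View pics/w5.png

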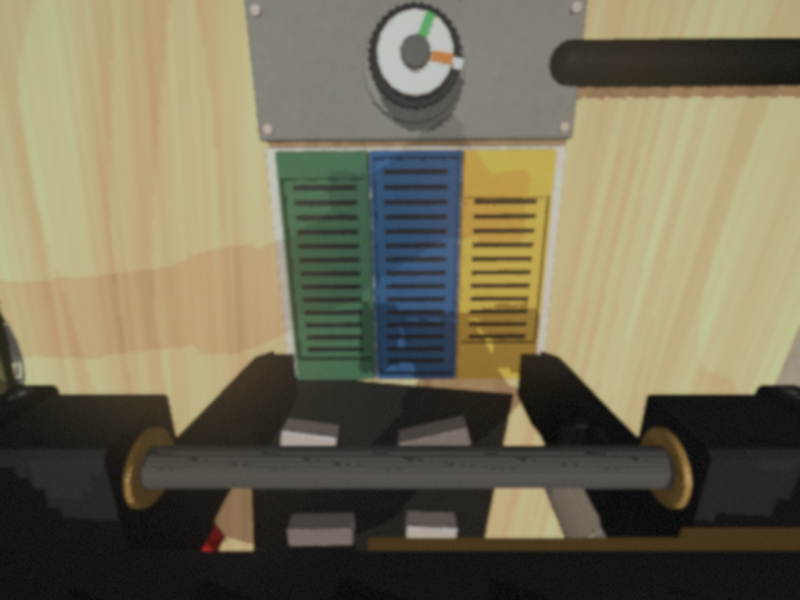

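Run:
```python
from h import *
d=np.load('tr.npy',allow_pickle=True).item(); im,c=d['im'],d['c']
hsv=cv2.cvtColor(im,cv2.COLOR_RGB2HSV).astype(int)
print([hsv[int(y/1.5625),int(x/1.5625)] for x,y in ((320,162),(375,162),(510,170))])
from scipy.optimize import minimize
reg=np.zeros(im.shape[:2],bool); reg[90:240,165:365]=1
R={'medium':(55,95),'long':(98,125),'short':(18,30)}
res={}
for n,(a,b) in R.items():
    m=((hsv[:,:,0]>=a)&(hsv[:,:,0]<=b)&(hsv[:,:,1]>(140 if n=='short' else 70))&reg).astype(np.uint8)
    m=cv2.morphologyEx(m,cv2.MORPH_CLOSE,np.ones((9,9)))
    k,l,s,_=cv2.connectedComponentsWithStats(m); m=(l==1+np.argmax(s[1:,4])).astype(np.uint8)
    S=4;M=cv2.resize(m,None,fx=S,fy=S,interpolation=cv2.INTER_NEAREST)
    def quad(p): 
        b=box(p[0],p[1],p[2]+np.pi/2,.234,.018,.084,0)[::2]; return b[[0,1,3,2]]
    def cost(p):
        uv=(proj(quad(p),c)+.5)*S; I=np.zeros_like(M); cv2.fillConvexPoly(I,(uv*16).round().astype(np.int32),1,shift=4)
        return 1-(I&M).sum()/(I|M).sum()
    x0={'short':(.6246,.1459),'long':(.5362,.1394),'medium':(.4523,.1299)}[n]
    q=minimize(cost,[*x0,.095],method='Nelder-Mead',options=dict(initial_simplex=[[*x0,.095],[x0[0]+.006,x0[1],.095],[x0[0],x0[1]+.006,.095],[*x0,.15]],maxiter=200))
    print(n,q.x.round(4),np.degrees(q.x[2]).round(2),1-q.fun); res[n]=q.x
np.save('trays.npy',res,allow_pickle=True)
big=cv2.resize(im,None,fx=4,fy=4,interpolation=cv2.INTER_CUBIC)
for n in res:
    for dims,z in (((.234,.084),.018),(({'long':.222,'medium':.186,'short':.15}[n],.078),.018),(({'long':.222,'medium':.186,'short':.15}[n],.078),.010)):
        q=box(*res[n][:2],res[n][2]+np.pi/2,dims[0],z,dims[1],0)[::2][[0,1,3,2]]
        cv2.polylines(big,[((proj(q,c)+.5)*4).round().astype(np.int32)],True,(255,0,255) if z>.015 else (0,255,255),1)
cv2.imwrite('pics/trayfit.png',big[350:980,680:1460,::-1][:600])
```

```text
[array([ 65,  77, 113]), array([106, 131, 117]), array([ 25, 144, 189])]
medium [0.4553 0.1335 0.1019] 5.84 0.6521082696468318
long [0.5373 0.1429 0.1038] 5.94 0.9536893504882964
short [0.6219 0.1509 0.0968] 5.55 0.9162449333881005
```

View pics/trayfit.png

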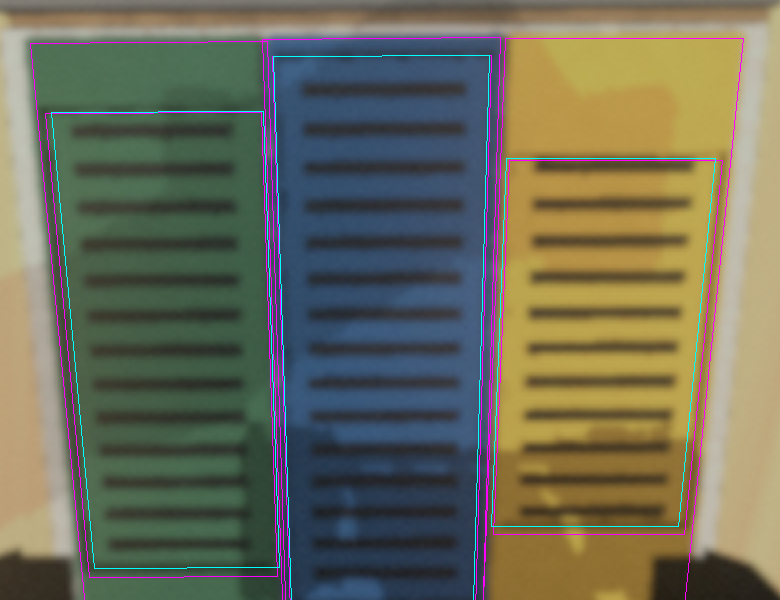

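```bash
python3 -m jog '[[-0.008,0.037,0.005,0,0],[-0.008,0.037,0.005,0,0],[-0.008,0.037,0.005,0,0],[-0.008,0.037,0.005,0,0],[0,0,0,0,0],[0,0,0,0,0]]'
cat >> h.py <<'E'
MAT=[(0.37,0.0),(.655,0.0),(.655,-.38),(.37,-.38)]
def look(name,Lk,guess,view='wrist',z0=.001,half=.075):
    """fit one tube near guess"""
    im=r.snapshot(view);c=r.get_calibration(view)
    u=proj([*guess,.015],c)[0]; 
    pq=proj(np.array([[guess[0]+half*a,guess[1]+half*b,.01] for a in(-1,1) for b in(-1,1)]),c)
    x0,y0=np.maximum(pq.min(0).astype(int),0); x1,y1=np.minimum(pq.max(0).astype(int),[511,383])
    g=cv2.cvtColor(im,cv2.COLOR_RGB2GRAY)[y0:y1,x0:x1]
    t,b=cv2.threshold(g,0,1,cv2.THRESH_BINARY+cv2.THRESH_OTSU)
    k,l,s,ce=cv2.connectedComponentsWithStats(b,connectivity=4)
    best=min((j for j in range(1,k) if s[j,4]>150),key=lambda j:np.linalg.norm(ce[j]+[x0,y0]-u))
    m=np.zeros(im.shape[:2],bool); m[y0:y1,x0:x1]=l==best
    fs={a:fit(m,c,L,z0) for a,L in LEN.items()}
    print({a:round(v[1],3) for a,v in fs.items()}, 'fit',Lk,fs[Lk][0].round(4),'deg %.1f'%(np.degrees(fs[Lk][0][2])%180),'thr',t)
    S=6;big=cv2.resize(im[y0:y1,x0:x1],None,fx=S,fy=S,interpolation=cv2.INTER_CUBIC)
    q=((proj(box(*fs[Lk][0],LEN[Lk],z0),c)-[x0,y0]+.5)*S).round().astype(np.int32)
    cv2.polylines(big,[cv2.convexHull(q)],True,(255,0,0),1)
    for k in q[1::2]: cv2.circle(big,tuple(int(v) for v in k),3,(0,255,0),-1)
    save(big,name,scale=min(1,800/big.shape[1],600/big.shape[0]))
    return fs[Lk][0]
E
python3 - <<'E'
from h import *
p=look('m1','medium',(.58,-.052)); rows([p[0],p[1],.15],p[2]+np.pi/2)
p=look('s1','short',(.4357,-.065))
E
```

```text
clock: 12.7
tool_pos: [0.5103, 0.0181, 0.2487]
eef_rot: [0.999, 0.046, 0.0, -0.0]
contact_force: [-0.3, 0.1, 0.2]
opening: 0.995
{'long': np.float64(0.641), 'medium': np.float64(0.747), 'short': np.float64(0.638)} fit medium [ 0.5805 -0.048  -2.8308] deg 17.8 thr 105.0
clock 12.75 tcp [0.5106 0.0194 0.249 ] toolx deg 5.4 open 0.994
shift tool [0.0631 0.0738 0.099 ] turn rev 0.2156 (deg 77.6) q7 -0.45
{'long': np.float64(0.668), 'medium': np.float64(0.668), 'short': np.float64(0.79)} fit short [ 0.4364 -0.0619  3.0899] deg 177.0 thr 111.0
```

View pics/m1.png

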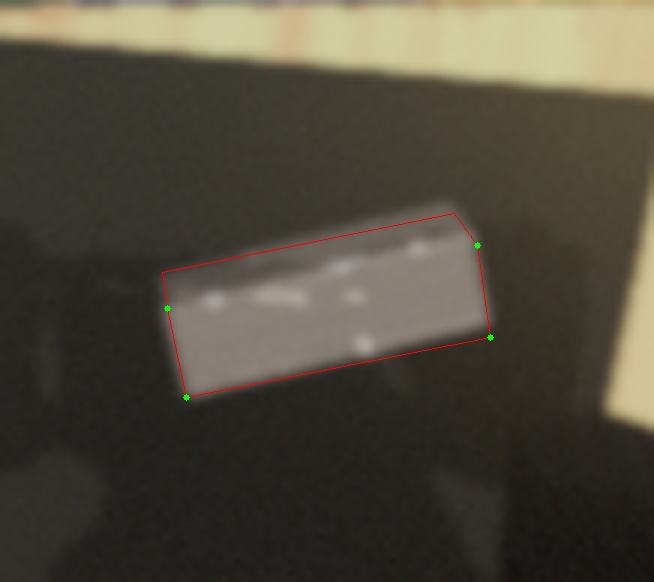

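View pics/s1.png

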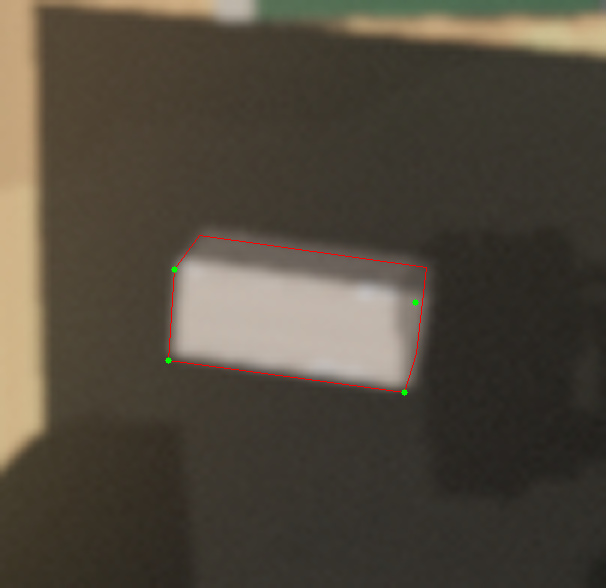

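```bash
python3 - <<'E'
s=open('h.py').read()
s=s.replace("    k,l,s,ce=cv2.connectedComponentsWithStats(b,connectivity=4)\n    best","    lo=np.median(g[b==0]); hi=np.median(g[b==1]); t=lo+.3*(hi-lo); b=(cv2.GaussianBlur(g,(3,3),0)>t).astype(np.uint8)\n    k,l,s,ce=cv2.connectedComponentsWithStats(b,connectivity=4)\n    best")
open('h.py','w').write(s)
E
python3 - <<'E'
from h import *
p=look('m1b','medium',(.58,-.052),half=.05); rows([p[0],p[1],.15],p[2]+np.pi/2)
p=look('s1b','short',(.4357,-.065),half=.05)
E
```

```text
{'long': np.float64(0.806), 'medium': np.float64(0.936), 'short': np.float64(0.744)} fit medium [ 0.5801 -0.0483 -2.7703] deg 21.3 thr 74.8
clock 12.85 tcp [0.5107 0.0202 0.2491] toolx deg 5.5 open 0.999
shift tool [0.0623 0.075  0.0991] turn rev 0.2063 (deg 74.3) q7 -0.45
{'long': np.float64(0.78), 'medium': np.float64(0.78), 'short': np.float64(0.932)} fit short [ 0.4361 -0.0626  3.0812] deg 176.5 thr 94.4
```

View pics/m1b.png

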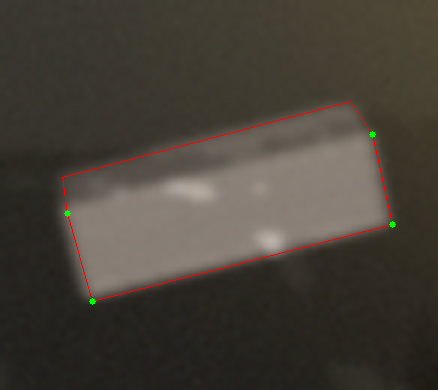

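```bash
python3 -m jog '[[0.0208,0.025,0.03,0,0.35],[0.0208,0.025,0.03,0,0.35],[0.0208,0.025,0.03,0,0.35],[0,0,0,0.0229,0.35],[0,0,0,0.0229,0.35],[0,0,0,0.0229,0.35],[0,0,0,0.0229,0.35],[0,0,0,0.0229,0.35],[0,0,0,0.0229,0.35],[0,0,0,0.0229,0.35],[0,0,0,0.0229,0.35],[0,0,0,0.0229,0.35],[0,0,0,0,0.35],[0,0,0,0,0.35]]' 25
python3 - <<'E'
from h import *
rows([.5801,-.0485,.006],np.radians(21.3-90))
E
```

```text
clock: 14.3
tool_pos: [0.5798, -0.0495, 0.1588]
eef_rot: [0.826, -0.563, 0.0, -0.0]
contact_force: [-0.4, -0.4, -0.6]
opening: 0.647
clock 14.30 tcp [ 0.5798 -0.0495  0.1588] toolx deg -68.5 open 0.647
shift tool [-0.0008 -0.0006  0.1528] turn rev 0.0005 (deg 0.2) q7 -1.31
```

```bash
python3 -m jog '[[-0.0004,-0.0003,0.03,0,0.35],[-0.0004,-0.0003,0.04,0,0.35],[0,0,0.04,0,0.35],[0,0,0.025,0,0.35],[0,0,0.01,0,0.35],[0,0,0.005,0,0.35],[0,0,0,0,0.35],[0,0,0,0,0.35],[0,0,0,0,0.35]]' 25
python3 - <<'E'
from h import *
rows([.5801,-.0485,.006],np.radians(21.3-90))
save(r.snapshot('wrist'),'w6')
E
```

```text
clock: 15.2
tool_pos: [0.5808, -0.0498, 0.01]
eef_rot: [0.825, -0.565, 0.001, -0.001]
contact_force: [0.7, 0.3, -1.0]
opening: 0.654
clock 15.20 tcp [ 0.5808 -0.0498  0.01  ] toolx deg -68.8 open 0.654
shift tool [-0.0015  0.0002  0.004 ] turn rev -0.0003 (deg -0.1) q7 -1.35
```

View pics/w6.png

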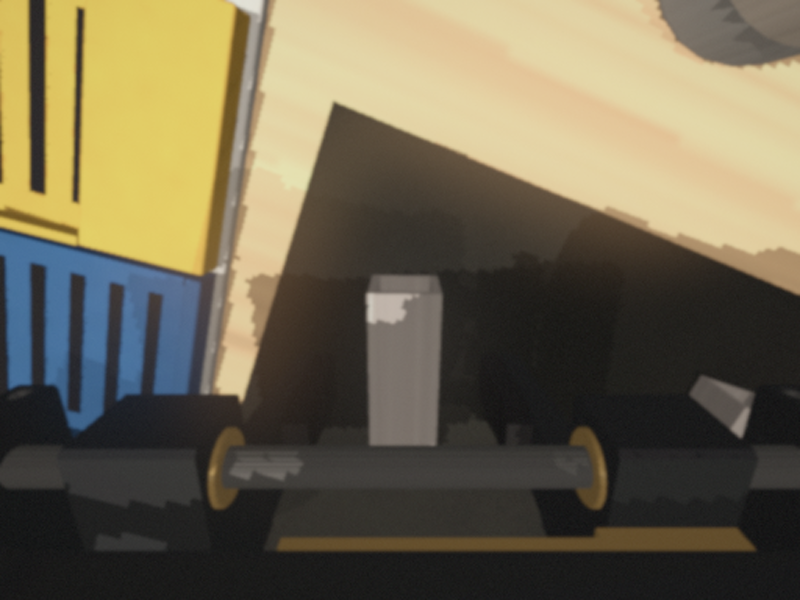

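```bash
python3 -m jog '[[-0.001,0,0.004,0,0.35],[0,0,0,0,0.35],[0,0,0,0,0.9],[0,0,0,0,0.9],[0,0,0,0,0.9],[0,0,0,0,0.9],[0,0,0,0,0.9],[0,0,0,0,0.9]]' 30
python3 - <<'E'
from h import *
rows([.5801,-.0485,.006],np.radians(21.3-90))
E
```

```text
clock: 16.05
tool_pos: [0.5795, -0.0488, 0.0047]
eef_rot: [0.825, -0.565, 0.0, 0.0]
contact_force: [-0.3, -0.1, 0.7]
opening: 0.281
clock 16.05 tcp [ 0.5795 -0.0488  0.0047] toolx deg -68.8 open 0.281
shift tool [-0.0001 -0.0007 -0.0013] turn rev -0.0004 (deg -0.1) q7 -1.35
```

```bash
python3 -m jog '[[0,0,-0.01,0,0.9],[0,0,-0.03,0,0.9],[0,0,-0.03,0,0.9],[0,0,-0.03,0,0.9],[0,0,0,-0.0207,0.9],[0,0,0,-0.0207,0.9],[0,0,0,-0.0207,0.9],[0,0,0,-0.0207,0.9],[0,0,0,-0.0207,0.9],[0,0,0,-0.0207,0.9],[0,0,0,-0.0207,0.9],[0,0,0,-0.0207,0.9],[0,0,0,-0.0207,0.9],[0,0,0,-0.0207,0.9],[0,0,0,0,0.9],[0,0,0,0,0.9]]'
cat >> h.py <<'E'
TY=np.radians(5.75)
TR={'long':np.array([.5375,.1426]),'medium':np.array([.4529,.1341]),'short':np.array([.6221,.1510])}
OFF={'long':.055,'medium':.046,'short':.037}
def slot(k,s): return TR[k]+s*OFF[k]*np.array([-np.sin(TY),np.cos(TY)])
E
python3 - <<'E'
from h import *
rows([*slot('medium',1),.06],TY)
E
```

```text
clock: 17.65
tool_pos: [0.5793, -0.0491, 0.105]
eef_rot: [0.999, 0.048, -0.0, 0.0]
contact_force: [-0.3, 1.0, -2.5]
opening: 0.277
clock 17.65 tcp [ 0.5793 -0.0491  0.105 ] toolx deg 5.5 open 0.277
shift tool [-0.1085 -0.2404  0.0449] turn rev -0.0007 (deg -0.3) q7 -0.44
```

```bash
python3 -m jog '[[-0.0155,-0.0343,0,-0.0007,0.9],[-0.0155,-0.0343,0,0,0.9],[-0.0155,-0.0343,0,0,0.9],[-0.0155,-0.0343,0,0,0.9],[-0.0155,-0.0343,0,0,0.9],[-0.0155,-0.0343,0,0,0.9],[-0.0155,-0.0343,0,0,0.9],[0,0,0.02,0,0.9],[0,0,0.02,0,0.9],[0,0,0,0,0.9],[0,0,0,0,0.9],[0,0,0,0,0.9]]'
python3 - <<'E'
from h import *
rows([*slot('medium',1),.0155],TY)
save(r.snapshot('wrist'),'w7')
E
```

```text
clock: 18.85
tool_pos: [0.4475, 0.1789, 0.0655]
eef_rot: [0.999, 0.051, 0.001, -0.0]
contact_force: [-0.2, 0.2, -0.9]
opening: 0.279
clock 18.85 tcp [0.4475 0.1789 0.0655] toolx deg 5.9 open 0.279
shift tool [ 0.0008 -0.0009  0.05  ] turn rev 0.0003 (deg 0.1) q7 -1.01
```

View pics/w7.png

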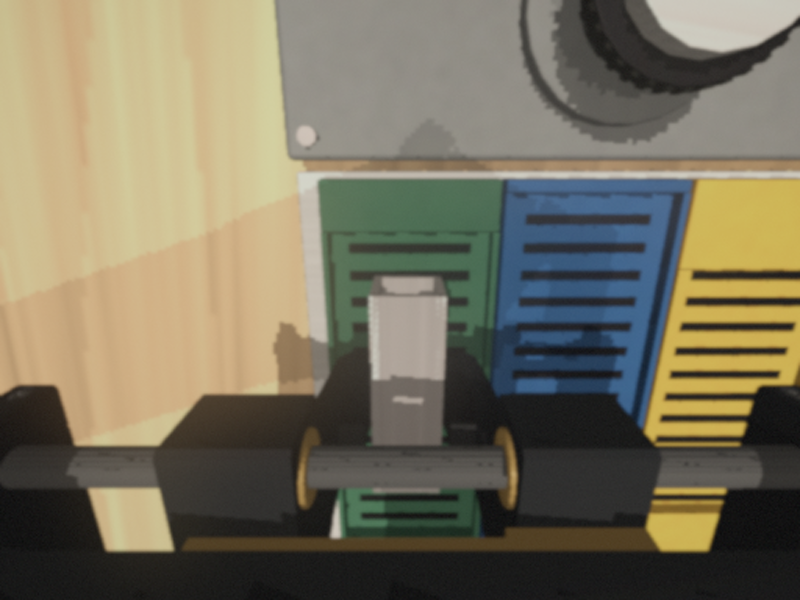

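```bash
python3 -m jog '[[0.0008,-0.0009,0.015,0,0.9],[0,0,0.015,0,0.9],[0,0,0.01,0,0.9],[0,0,0.006,0,0.9],[0,0,0.002,0,0.9],[0,0,0,0,0.9],[0,0,0,0,0.9],[0,0,0,0,0.9]]'
python3 - <<'E'
from h import *
rows([*slot('medium',1),.0155],TY)
save(r.snapshot('wrist'),'w8')
E
```

```text
clock: 19.7
tool_pos: [0.4478, 0.18, 0.0171]
eef_rot: [0.999, 0.052, 0.0, -0.0]
contact_force: [-0.1, 1.3, -1.4]
opening: 0.279
clock 19.70 tcp [0.4478 0.18   0.0171] toolx deg 5.9 open 0.279
shift tool [0.0005 0.0001 0.0016] turn rev 0.0005 (deg 0.2) q7 -1.05
```

View pics/w8.png

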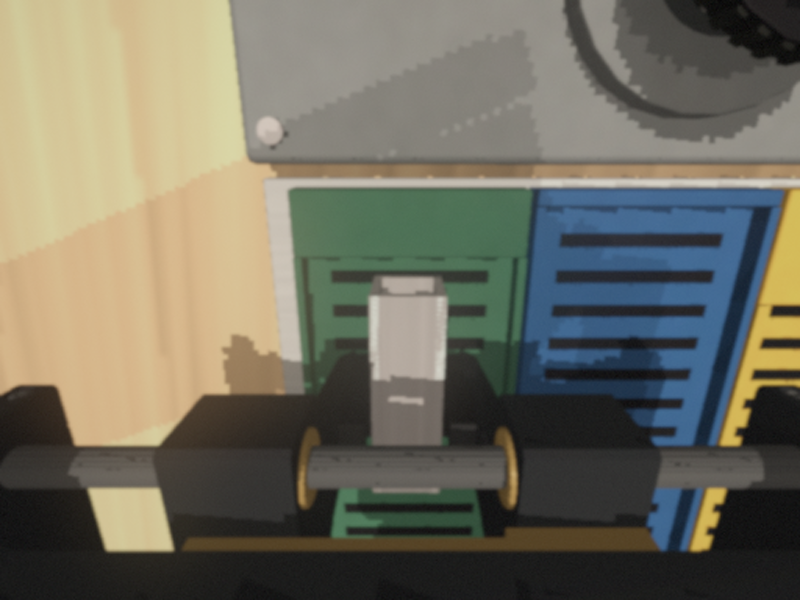

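```bash
python3 -m jog '[[0.001,0,0.0015,0,0.9],[0,0,0.001,0,0.9],[0,0,0,0,0.9],[0,0,0,0,0.66],[0,0,0,0,0.62],[0,0,0,0,0.62],[0,0,-0.01,0,0.62],[0,0,-0.02,0,0.62],[0,0,-0.04,0,0.4],[0,0,-0.04,0,0.2],[0,0,-0.04,0,0],[0,0,-0.04,0,0],[0,0,0,0,0]]'
python3 - <<'E'
from h import *
rows([.51,.02,.25],TY)
save(r.snapshot('wrist'),'w9')
E
```

```text
clock: 21.05
tool_pos: [0.4508, 0.1813, 0.2092]
eef_rot: [0.999, 0.051, 0.004, -0.002]
contact_force: [1.5, 0.1, -0.7]
opening: 0.807
clock 21.05 tcp [0.4508 0.1813 0.2092] toolx deg 5.9 open 0.807
shift tool [ 0.0426  0.1664 -0.041 ] turn rev 0.0004 (deg 0.1) q7 -0.85
```

View pics/w9.png

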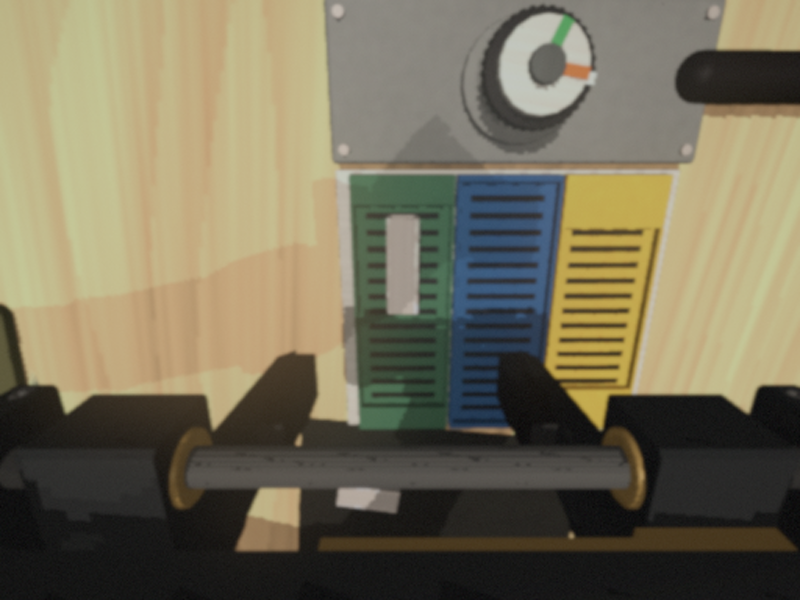

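```bash
python3 -m jog '[[0.002,0.038,0,0,0],[0.002,0.038,0,0,0],[0.002,0.038,0,0,0],[0.002,0.038,0,0,0],[0,0,0,0,0],[0,0,0,0,0],[0,0,0,0,0]]'
python3 - <<'E'
from h import *
p=look('s1c','short',(.4357,-.063),half=.05); rows([p[0],p[1],.10],p[2]+np.pi/2)
E
```

```text
clock: 21.8
tool_pos: [0.4717, 0.0309, 0.2038]
eef_rot: [0.999, 0.053, -0.001, -0.0]
contact_force: [-1.2, -0.2, 0.3]
opening: 1.003
{'long': np.float64(0.798), 'medium': np.float64(0.798), 'short': np.float64(0.921)} fit short [ 0.4368 -0.0617  3.0926] deg 177.2 thr 76.0
clock 21.85 tcp [0.4718 0.0313 0.2039] toolx deg 6.1 open 1.000
shift tool [-0.0446  0.0888  0.1039] turn rev -0.2253 (deg -81.1) q7 -0.56
```

View pics/s1c.png

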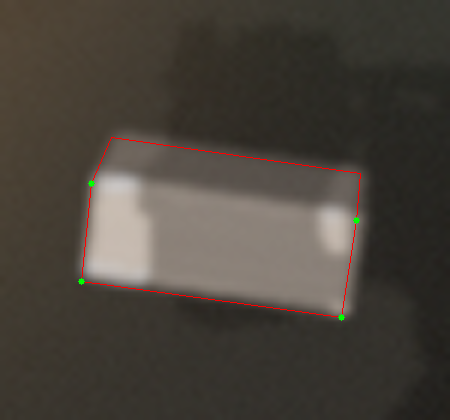

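```bash
python3 -m jog '[[-0.0148,0.0296,0.02,0,0.35],[-0.0148,0.0296,0.02,0,0.35],[-0.0148,0.0296,0.02,0,0.35],[0,0,0,-0.0225,0.35],[0,0,0,-0.0225,0.35],[0,0,0,-0.0225,0.35],[0,0,0,-0.0225,0.35],[0,0,0,-0.0225,0.35],[0,0,0,-0.0225,0.35],[0,0,0,-0.0225,0.35],[0,0,0,-0.0225,0.35],[0,0,0,-0.0225,0.35],[0,0,0,-0.0225,0.35],[0,0,0,0,0.35],[0,0,0,0,0.35],[0,0,0,0,0.35]]' 30
python3 - <<'E'
from h import *
rows([.4367,-.0620,.005],np.radians(177-90))
print(r.get_state()['q'].round(2))
E
```

```text
clock: 23.45
tool_pos: [0.4373, -0.0628, 0.1442]
eef_rot: [0.726, 0.688, 0.0, 0.0]
contact_force: [0.4, 0.9, -0.2]
opening: 0.645
clock 23.45 tcp [ 0.4373 -0.0628  0.1442] toolx deg 86.9 open 0.645
shift tool [ 0.0008 -0.0007  0.1392] turn rev -0.0004 (deg -0.1) q7 0.54
[ 0.52  0.74 -0.79  2.17  0.96  0.63  0.54]
```

```bash
python3 -m jog '[[0.0008,-0.0007,0.03,0,0.35],[0,0,0.04,0,0.35],[0,0,0.04,0,0.35],[0,0,0.015,0,0.35],[0,0,0.008,0,0.35],[0,0,0.003,0,0.35],[0,0,0,0,0.35],[0,0,0,0,0.35],[0,0,0,0,0.35]]' 30
python3 - <<'E'
from h import *
rows([.4367,-.0620,.005],np.radians(177-90))
save(r.snapshot('wrist'),'w10')
E
```

```text
clock: 24.35
tool_pos: [0.437, -0.0625, 0.0088]
eef_rot: [0.726, 0.688, 0.0, 0.0]
contact_force: [0.5, -0.1, -0.0]
opening: 0.648
clock 24.35 tcp [ 0.437  -0.0625  0.0088] toolx deg 86.9 open 0.648
shift tool [ 0.0005 -0.0003  0.0038] turn rev -0.0002 (deg -0.1) q7 -0.02
```

View pics/w10.png

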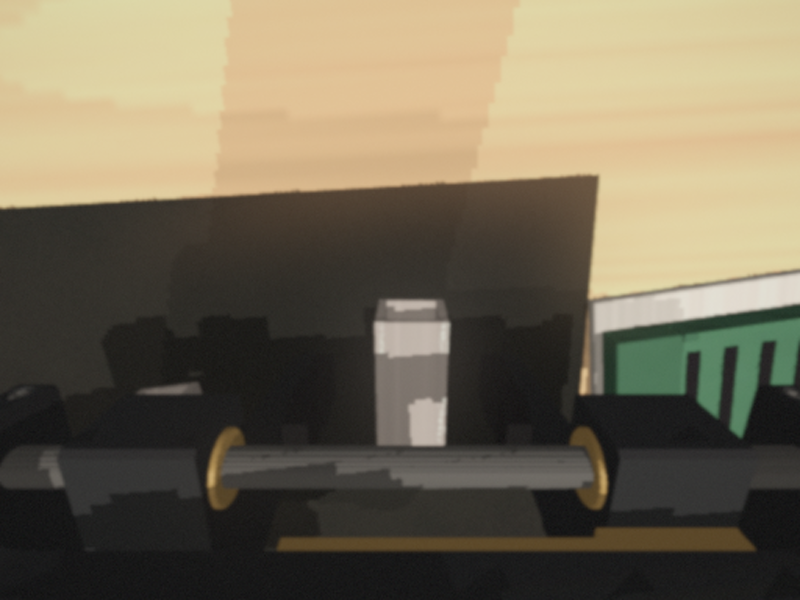

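Centred between the fingers; close and lift.

```bash
python3 -m jog '[[0.0005,0,0.0035,0,0.35],[0,0,0,0,0.35],[0,0,0,0,0.9],[0,0,0,0,0.9],[0,0,0,0,0.9],[0,0,0,0,0.9],[0,0,0,0,0.9],[0,0,-0.01,0,0.9],[0,0,-0.03,0,0.9],[0,0,-0.03,0,0.9],[0,0,-0.03,0,0.9],[0,0,0,0,0.9]]' 30
python3 -m jog '[[0,0,0,0.0225,0.9],[0,0,0,0.0225,0.9],[0,0,0,0.0225,0.9],[0,0,0,0.0225,0.9],[0,0,0,0.0225,0.9],[0,0,0,0.0225,0.9],[0,0,0,0.0225,0.9],[0,0,0,0.0225,0.9],[0,0,0,0.0225,0.9],[0,0,0,0.0225,0.9],[0,0,0,0,0.9],[0,0,0,0,0.9]]'
python3 - <<'E'
from h import *
rows([*slot('short',1),.105],TY)
E
```

```text
clock: 25.6
tool_pos: [0.438, -0.0619, 0.1073]
eef_rot: [0.726, 0.688, 0.002, 0.002]
contact_force: [0.8, -0.1, -2.0]
opening: 0.283
clock: 26.8
tool_pos: [0.4362, -0.062, 0.1042]
eef_rot: [0.999, 0.054, -0.001, 0.0]
contact_force: [-0.7, 0.6, -1.5]
opening: 0.282
clock 26.80 tcp [ 0.4362 -0.062   0.1042] toolx deg 6.1 open 0.282
shift tool [ 0.2079 -0.2289 -0.0012] turn rev 0.0011 (deg 0.4) q7 -0.58
```

```bash
python3 -m jog '[[0.026,-0.0286,0,0.001,0.9],[0.026,-0.0286,0,0,0.9],[0.026,-0.0286,0,0,0.9],[0.026,-0.0286,0,0,0.9],[0.026,-0.0286,0,0,0.9],[0.026,-0.0286,0,0,0.9],[0.026,-0.0286,0,0,0.9],[0.026,-0.0286,0,0,0.9],[0,0,0.02,0,0.9],[0,0,0.02,0,0.9],[0,0,0,0,0.9],[0,0,0,0,0.9],[0,0,0,0,0.9]]'
python3 - <<'E'
from h import *
rows([*slot('short',1),.0155],TY)
save(r.snapshot('wrist'),'w11')
E
```

```text
clock: 28.1
tool_pos: [0.6217, 0.186, 0.0656]
eef_rot: [0.999, 0.049, 0.001, -0.0]
contact_force: [-0.3, 0.3, -0.6]
opening: 0.28
clock 28.10 tcp [0.6217 0.186  0.0656] toolx deg 5.6 open 0.280
shift tool [-0.0032 -0.0021  0.0501] turn rev -0.0004 (deg -0.2) q7 -0.69
```

View pics/w11.png

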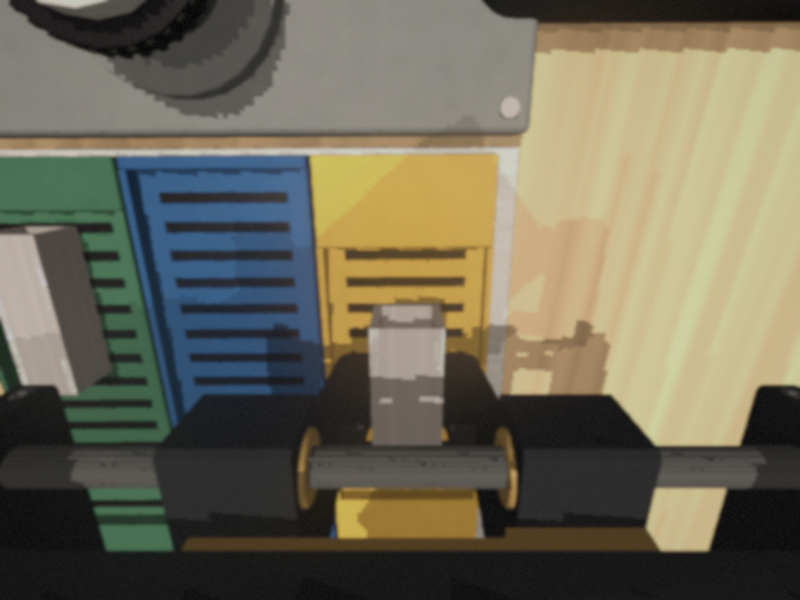

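Run:
```python
from h import *
rows([*slot('short',1),.0155],TY)
im=r.snapshot('wrist');c=r.get_calibration('wrist')
save(im,'w11b',(190,80,330,230),4)
for rr in (170,180,190): print(rr, im[rr,195:325:1].astype(int)[:, [0,2]].tolist()[::4])
for y in (.205,.225):
    pass
# predicted channel edges rim top z .018 at tray y=+.07
t=TR['short']; ex=np.array([np.cos(TY),np.sin(TY)]); ey=np.array([-np.sin(TY),np.cos(TY)])
for s in (-1,1):
    for yy in (.04,.075): print(s,yy,proj([*(t+s*.039*ex+yy*ey),.018],c).round(1), (proj([*(t+s*.039*ex+yy*ey),.018],c)*1.5625).round(0))
```

```text
clock 28.15 tcp [0.6219 0.1861 0.0658] toolx deg 5.6 open 0.284
shift tool [-0.0034 -0.002   0.0503] turn rev -0.0005 (deg -0.2) q7 -0.69
170 [[69, 121], [71, 115], [155, 69], [151, 61], [184, 72], [195, 77], [195, 77], [195, 77], [197, 77], [197, 77], [197, 78], [196, 76], [195, 75], [195, 75], [195, 76], [196, 76], [195, 76], [196, 77], [196, 76], [198, 78], [198, 77], [197, 77], [197, 78], [195, 77], [197, 79], [197, 79], [198, 80], [198, 81], [195, 79], [178, 72], [196, 151], [196, 174], [196, 174]]
180 [[69, 121], [71, 116], [124, 65], [171, 67], [181, 71], [193, 77], [188, 74], [77, 43], [76, 44], [76, 43], [79, 43], [80, 44], [80, 42], [81, 43], [83, 44], [82, 44], [82, 43], [82, 40], [84, 43], [84, 43], [83, 42], [85, 45], [84, 44], [85, 46], [86, 45], [96, 49], [197, 79], [199, 81], [189, 76], [186, 76], [195, 162], [195, 173], [194, 172]]
190 [[69, 122], [71, 120], [93, 70], [184, 74], [181, 72], [192, 76], [191, 76], [193, 76], [194, 76], [193, 76], [194, 77], [194, 77], [195, 77], [194, 77], [192, 75], [181, 71], [181, 71], [184, 72], [174, 68], [155, 59], [156, 60], [178, 69], [184, 72], [196, 79], [194, 78], [195, 78], [197, 80], [197, 79], [178, 71], [190, 79], [195, 168], [194, 172], [194, 170]]
-1 0.04 [[206.6 204.4]] [[323. 319.]]
-1 0.075 [[203.4 160.5]] [[318. 251.]]
1 0.04 [[306. 204.]] [[478. 319.]]
1 0.075 [[308.3 160.1]] [[482. 250.]]
```

View pics/w11b.png

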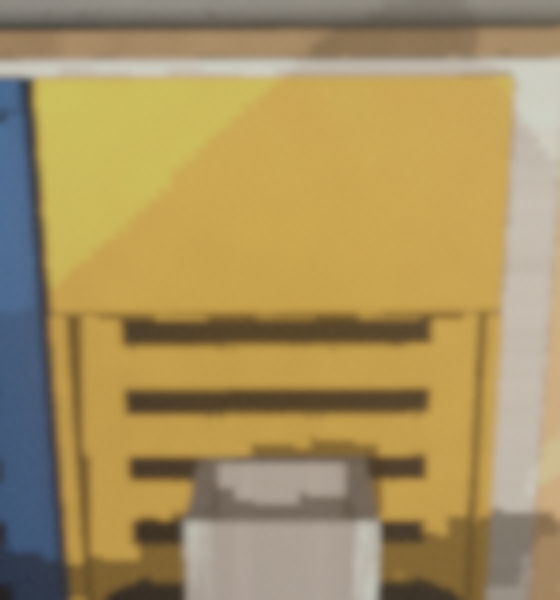

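```bash
sed -i "s/'short':np.array(\[.6221,.1510\])/'short':np.array([.6240,.1519])/" h.py; python3 -m jog '[[-0.0014,-0.0028,0.015,0,0.9],[0,0,0.015,0,0.9],[0,0,0.01,0,0.9],[0,0,0.006,0,0.9],[0,0,0.0025,0,0.9],[0,0,0.001,0,0.9],[0,0,0,0,0.9],[0,0,0,0,0.9],[0,0,0,0,0.9]]'
python3 - <<'E'
from h import *
rows([*slot('short',1),.0155],TY)
save(r.snapshot('wrist'),'w12')
E
```

```text
clock: 29.1
tool_pos: [0.6199, 0.1888, 0.0156]
eef_rot: [0.999, 0.049, 0.0, -0.0]
contact_force: [-0.1, -0.1, -1.2]
opening: 0.281
clock 29.10 tcp [0.6199 0.1888 0.0156] toolx deg 5.6 open 0.281
shift tool [0.0004 0.0001 0.0001] turn rev -0.0005 (deg -0.2) q7 -0.73
```

View pics/w12.png

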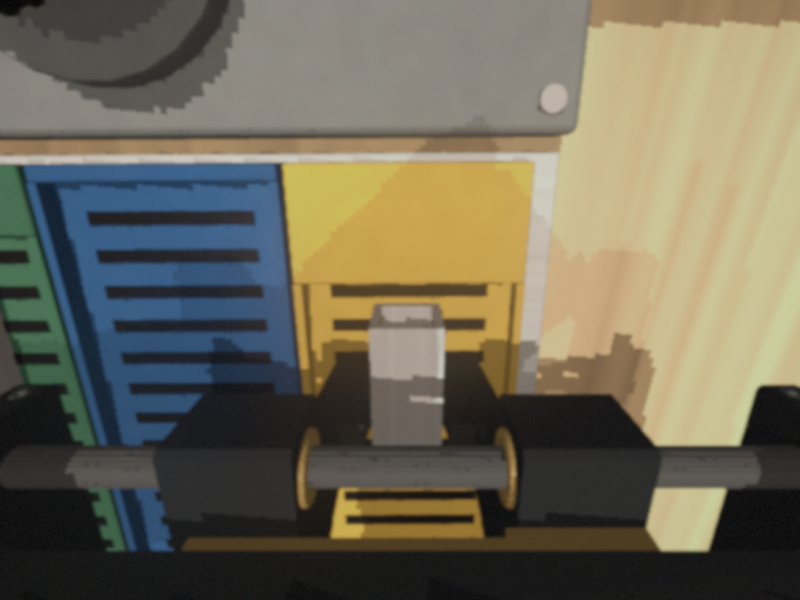

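```bash
python3 -m jog '[[0,0,0.001,0,0.9],[0,0,0,0,0.9],[0,0,0,0,0.66],[0,0,0,0,0.62],[0,0,0,0,0.62],[0,0,-0.01,0,0.62],[0,0,-0.02,0,0.62],[0,0,-0.04,0,0.4],[0,0,-0.04,0,0.2],[0,0,-0.04,0,0],[0,0,-0.04,0,0],[0,0,0,0,0]]'
python3 - <<'E'
from h import *
rows([.58,-.10,.21],TY)
save(r.snapshot('wrist'),'w13')
E
```

```text
clock: 30.35
tool_pos: [0.6228, 0.1908, 0.2111]
eef_rot: [0.999, 0.048, 0.006, -0.002]
contact_force: [1.1, 0.6, 0.1]
opening: 0.811
clock 30.35 tcp [0.6228 0.1908 0.2111] toolx deg 5.5 open 0.811
shift tool [-0.0708  0.2853 -0.0008] turn rev -0.0006 (deg -0.2) q7 -0.61
```

View pics/w13.png

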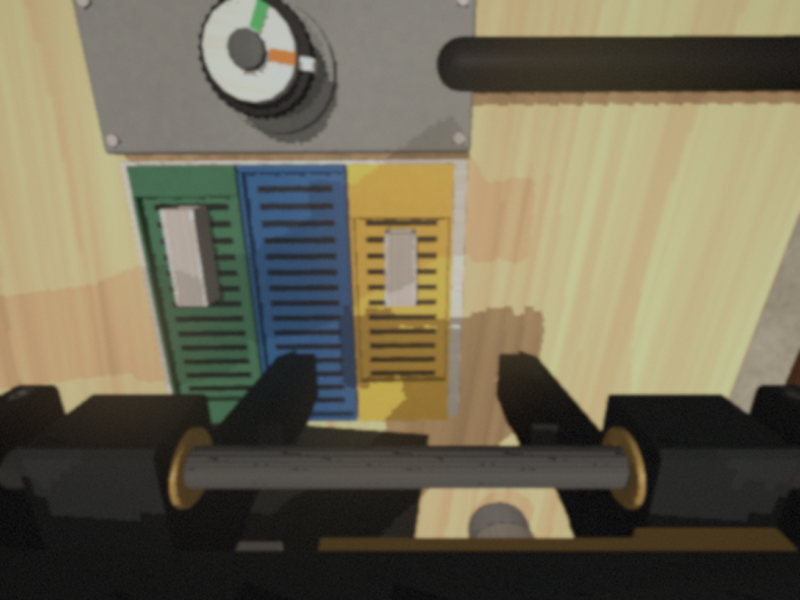

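```bash
python3 -m jog '[[-0.0089,0.0357,0,0,0],[-0.0089,0.0357,0,0,0],[-0.0089,0.0357,0,0,0],[-0.0089,0.0357,0,0,0],[-0.0089,0.0357,0,0,0],[-0.0089,0.0357,0,0,0],[-0.0089,0.0357,0,0,0],[-0.0089,0.0357,0,0,0],[0,0,0,0,0],[0,0,0,0,0],[0,0,0,0,0]]'
python3 - <<'E'
from h import *
p=look('s2','short',(.5906,-.1857),half=.05); rows([p[0],p[1],.10],p[2]+np.pi/2)
p=look('m2','medium',(.4517,-.2008),half=.05)
save(r.snapshot('wrist'),'w14')
E
```

```text
clock: 31.5
tool_pos: [0.5762, -0.1008, 0.2038]
eef_rot: [0.999, 0.05, -0.0, -0.001]
contact_force: [0.9, 0.9, 0.4]
opening: 1.001
{'long': np.float64(0.803), 'medium': np.float64(0.803), 'short': np.float64(0.949)} fit short [ 0.5906 -0.1807 -3.1069] deg 2.0 thr 72.9
clock 31.55 tcp [ 0.5764 -0.1004  0.2039] toolx deg 5.7 open 1.002
shift tool [0.0061 0.0814 0.1038] turn rev -0.2396 (deg -86.3) q7 -0.22
{'long': np.float64(0.842), 'medium': np.float64(0.842), 'short': np.float64(0.967)} fit medium [ 0.4782 -0.1603 -3.0424] deg 5.7 thr 98.4
```

View pics/s2.png

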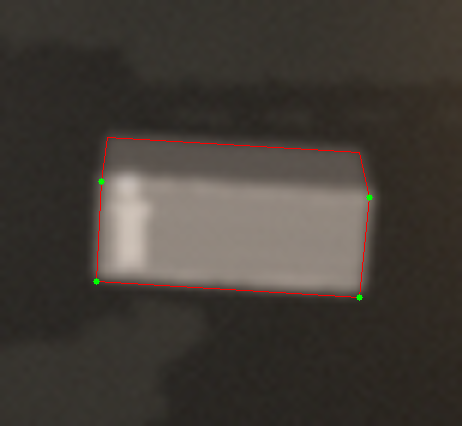

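View pics/w14.png

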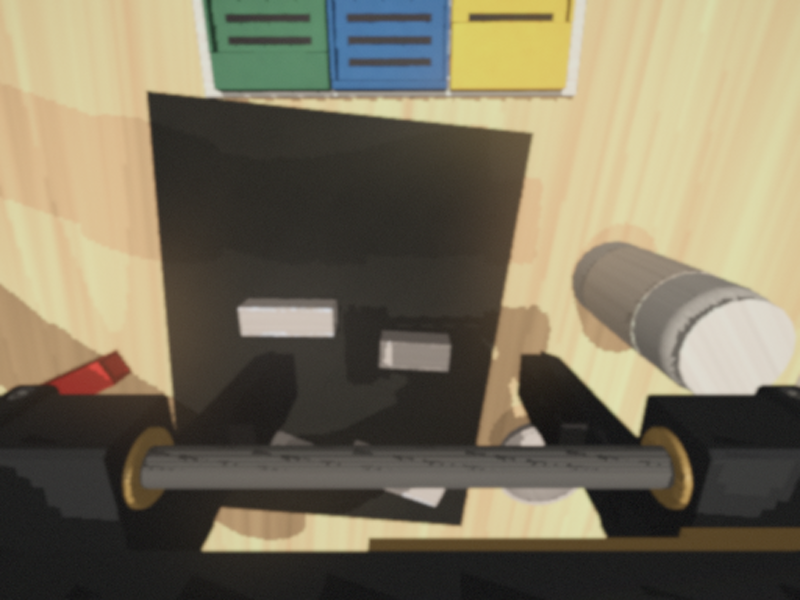

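```bash
python3 -m jog '[[0.002,0.0271,0.025,0,0.35],[0.002,0.0271,0.025,0,0.35],[0.002,0.0271,0.025,0,0.35],[0,0,0,-0.0218,0.35],[0,0,0,-0.0218,0.35],[0,0,0,-0.0218,0.35],[0,0,0,-0.0218,0.35],[0,0,0,-0.0218,0.35],[0,0,0,-0.0218,0.35],[0,0,0,-0.0218,0.35],[0,0,0,-0.0218,0.35],[0,0,0,-0.0218,0.35],[0,0,0,-0.0218,0.35],[0,0,0,-0.0218,0.35],[0,0,0,0,0.35],[0,0,0,0,0.35],[0,0,0,0,0.35]]' 30
python3 - <<'E'
from h import *
rows([.5906,-.1812,.005],np.radians(92))
E
```

```text
clock: 33.35
tool_pos: [0.5904, -0.1824, 0.1293]
eef_rot: [0.696, 0.718, -0.0, 0.0]
contact_force: [-0.3, -0.7, 0.5]
opening: 0.645
clock 33.35 tcp [ 0.5904 -0.1824  0.1293] toolx deg 91.8 open 0.645
shift tool [0.0012 0.0002 0.1243] turn rev -0.0005 (deg -0.2) q7 1.09
```

```bash
python3 -m jog '[[0.001,0,0.03,0,0.35],[0,0,0.04,0,0.35],[0,0,0.03,0,0.35],[0,0,0.015,0,0.35],[0,0,0.006,0,0.35],[0,0,0.002,0,0.35],[0,0,0,0,0.35],[0,0,0,0,0.35],[0,0,0,0,0.35]]' 30
python3 - <<'E'
from h import *
rows([.5906,-.1812,.005],np.radians(92))
save(r.snapshot('wrist'),'w15')
E
```

```text
clock: 34.25
tool_pos: [0.591, -0.1819, 0.0073]
eef_rot: [0.695, 0.719, 0.0, 0.001]
contact_force: [-0.9, 1.1, -0.0]
opening: 0.65
clock 34.25 tcp [ 0.591  -0.1819  0.0073] toolx deg 91.9 open 0.650
shift tool [ 0.0007 -0.0004  0.0023] turn rev -0.0003 (deg -0.1) q7 0.97
```

View pics/w15.png

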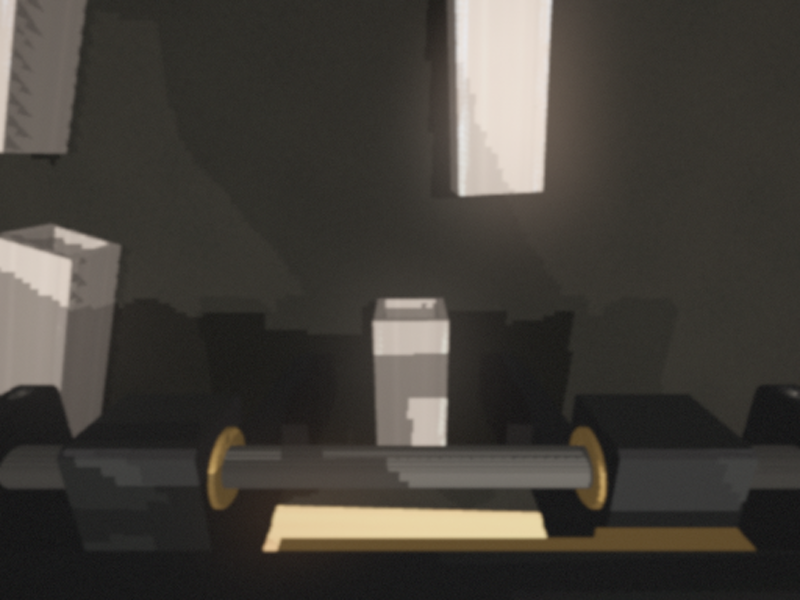

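```bash
python3 -m jog '[[0.0005,0,0.0022,0,0.35],[0,0,0,0,0.35],[0,0,0,0,0.9],[0,0,0,0,0.9],[0,0,0,0,0.9],[0,0,0,0,0.9],[0,0,0,0,0.9],[0,0,-0.01,0,0.9],[0,0,-0.03,0,0.9],[0,0,-0.03,0,0.9],[0,0,-0.03,0,0.9],[0,0,0,0,0.9]]' 30
python3 -m jog '[[0,0,0,0.0218,0.9],[0,0,0,0.0218,0.9],[0,0,0,0.0218,0.9],[0,0,0,0.0218,0.9],[0,0,0,0.0218,0.9],[0,0,0,0.0218,0.9],[0,0,0,0.0218,0.9],[0,0,0,0.0218,0.9],[0,0,0,0.0218,0.9],[0,0,0,0.0218,0.9],[0,0,0,0.0218,0.9],[0,0,0,0,0.9],[0,0,0,0,0.9]]'
python3 - <<'E'
from h import *
rows([*slot('short',-1),.065],TY)
E
```

```text
clock: 35.5
tool_pos: [0.593, -0.1809, 0.1087]
eef_rot: [0.695, 0.719, 0.002, 0.003]
contact_force: [0.7, 0.7, -1.4]
opening: 0.281
clock: 36.8
tool_pos: [0.5898, -0.1811, 0.1036]
eef_rot: [0.999, 0.05, -0.001, 0.0]
contact_force: [0.7, -0.1, -2.0]
opening: 0.284
clock 36.80 tcp [ 0.5898 -0.1811  0.1036] toolx deg 5.8 open 0.284
shift tool [ 0.0676 -0.2909  0.0385] turn rev 0.0001 (deg 0.0) q7 -0.17
```

```bash
python3 -m jog '[[0.0085,-0.0364,0,0,0.9],[0.0085,-0.0364,0,0,0.9],[0.0085,-0.0364,0,0,0.9],[0.0085,-0.0364,0,0,0.9],[0.0085,-0.0364,0,0,0.9],[0.0085,-0.0364,0,0,0.9],[0.0085,-0.0364,0,0,0.9],[0.0085,-0.0364,0,0,0.9],[0,0,0.02,0,0.9],[0,0,0.018,0,0.9],[0,0,0,0,0.9],[0,0,0,0,0.9],[0,0,0,0,0.9]]'
python3 - <<'E'
from h import *
rows([*slot('short',-1),.0155],TY)
save(r.snapshot('wrist'),'w16')
E
```

```text
clock: 38.1
tool_pos: [0.6303, 0.115, 0.0669]
eef_rot: [0.999, 0.049, 0.001, -0.0]
contact_force: [-0.1, 0.7, -1.0]
opening: 0.28
clock 38.10 tcp [0.6303 0.115  0.0669] toolx deg 5.6 open 0.280
shift tool [-0.0026 -0.0003  0.0514] turn rev -0.0005 (deg -0.2) q7 -0.60
```

View pics/w16.png

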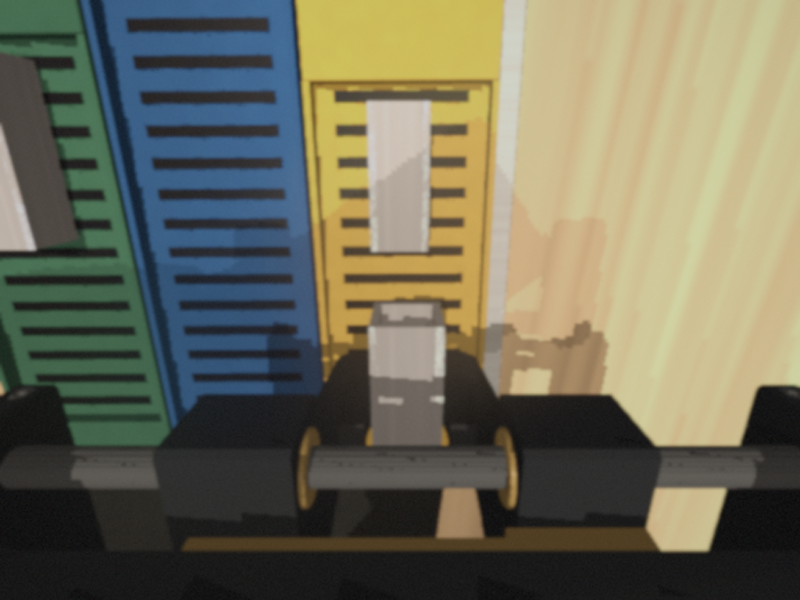

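```bash
python3 -m jog '[[-0.0024,-0.0003,0.015,0,0.9],[0,0,0.015,0,0.9],[0,0,0.01,0,0.9],[0,0,0.006,0,0.9],[0,0,0.003,0,0.9],[0,0,0.002,0,0.9],[0,0,0,0,0.9],[0,0,0,0,0.9],[0,0,0,0,0.9]]'
python3 - <<'E'
from h import *
rows([*slot('short',-1),.0155],TY)
save(r.snapshot('wrist'),'w17')
E
```

```text
clock: 39.05
tool_pos: [0.6275, 0.1153, 0.0154]
eef_rot: [0.999, 0.049, 0.0, -0.0]
contact_force: [0.2, 0.2, -1.3]
opening: 0.281
clock 39.05 tcp [0.6275 0.1153 0.0154] toolx deg 5.6 open 0.281
shift tool [ 0.0002  0.0002 -0.0001] turn rev -0.0005 (deg -0.2) q7 -0.63
```

View pics/w17.png

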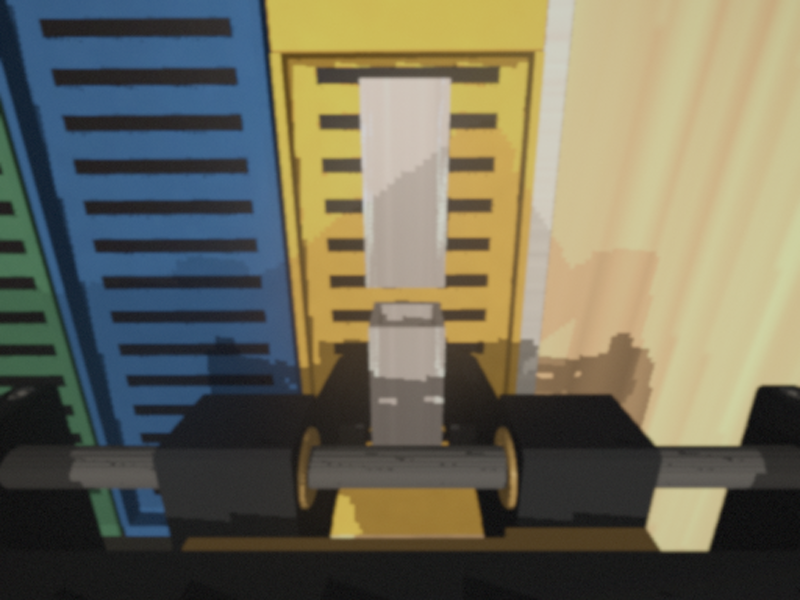

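```bash
python3 -m jog '[[0,0,0.001,0,0.9],[0,0,0,0,0.9],[0,0,0,0,0.66],[0,0,0,0,0.62],[0,0,0,0,0.62],[0,0,-0.01,0,0.62],[0,0,-0.02,0,0.62],[0,0,-0.04,0,0.4],[0,0,-0.04,0,0.2],[0,0,-0.04,0,0],[0,0,-0.04,0,0],[0,0,0,0,0]]'
python3 - <<'E'
from h import *
rows([.50,-.08,.21],TY)
save(r.snapshot('wrist'),'w18')
E
```

```text
clock: 40.3
tool_pos: [0.6307, 0.1169, 0.2109]
eef_rot: [0.999, 0.048, 0.006, -0.002]
contact_force: [0.8, -0.3, -0.1]
opening: 0.81
clock 40.30 tcp [0.6307 0.1169 0.2109] toolx deg 5.6 open 0.810
shift tool [-0.1491  0.1833 -0.0013] turn rev -0.0006 (deg -0.2) q7 -0.51
```

View pics/w18.png

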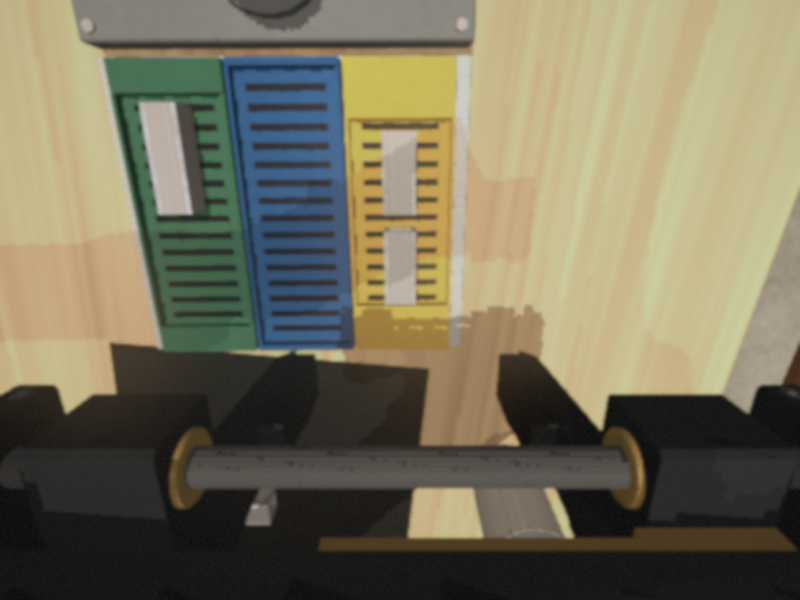

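```bash
python3 -m jog '[[-0.0249,0.0305,0,0,0],[-0.0249,0.0305,0,0,0],[-0.0249,0.0305,0,0,0],[-0.0249,0.0305,0,0,0],[-0.0249,0.0305,0,0,0],[-0.0249,0.0305,0,0,0],[0,0,0,0,0],[0,0,0,0,0],[0,0,0,0,0]]'
python3 - <<'E'
from h import *
p=look('m2','medium',(.46,-.17),half=.06); rows([p[0],p[1],.10],p[2]+np.pi/2)
save(r.snapshot('wrist'),'w19')
E
```

```text
clock: 41.25
tool_pos: [0.4968, -0.0802, 0.2038]
eef_rot: [0.999, 0.049, 0.0, -0.001]
contact_force: [0.5, 0.2, -0.2]
opening: 1.001
{'long': np.float64(0.852), 'medium': np.float64(0.952), 'short': np.float64(0.748)} fit medium [ 0.4787 -0.16   -3.0431] deg 5.6 thr 78.8
clock 41.30 tcp [ 0.497  -0.0799  0.2039] toolx deg 5.7 open 1.000
shift tool [-0.0262  0.0779  0.1038] turn rev -0.2499 (deg -89.9) q7 -0.30
```

View pics/m2.png

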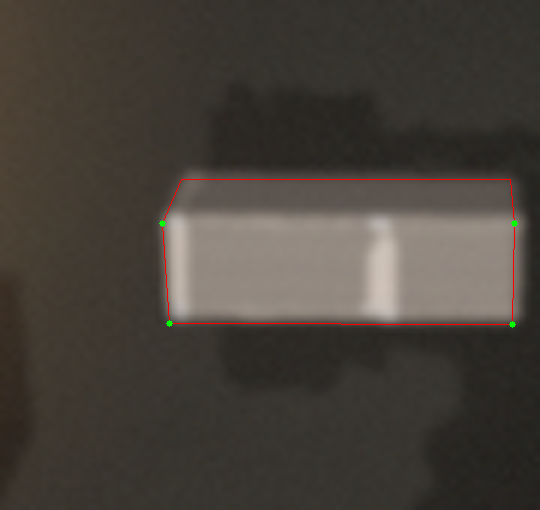

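View pics/w19.png

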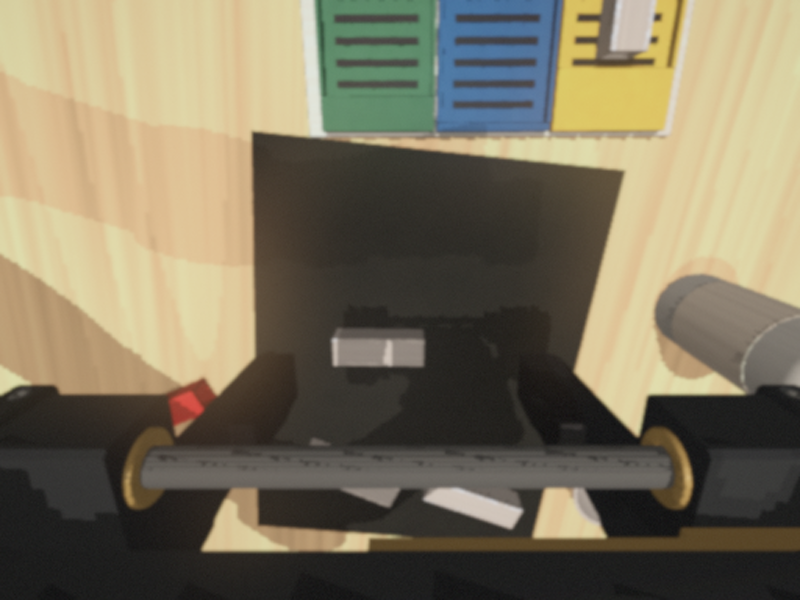

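```bash
python3 -m jog '[[-0.0087,0.026,0.025,0,0.35],[-0.0087,0.026,0.025,0,0.35],[-0.0087,0.026,0.025,0,0.35],[0,0,0,-0.0227,0.35],[0,0,0,-0.0227,0.35],[0,0,0,-0.0227,0.35],[0,0,0,-0.0227,0.35],[0,0,0,-0.0227,0.35],[0,0,0,-0.0227,0.35],[0,0,0,-0.0227,0.35],[0,0,0,-0.0227,0.35],[0,0,0,-0.0227,0.35],[0,0,0,-0.0227,0.35],[0,0,0,-0.0227,0.35],[0,0,0,0,0.35],[0,0,0,0,0.35],[0,0,0,0,0.35]]' 30
python3 - <<'E'
from h import *
rows([.4787,-.1603,.005],np.radians(95.6))
E
```

```text
clock: 43.05
tool_pos: [0.4782, -0.1612, 0.129]
eef_rot: [0.673, 0.739, 0.0, 0.0]
contact_force: [0.4, -0.4, 0.2]
opening: 0.646
clock 43.05 tcp [ 0.4782 -0.1612  0.129 ] toolx deg 95.4 open 0.646
shift tool [0.0009 0.0006 0.124 ] turn rev -0.0006 (deg -0.2) q7 0.96
```

```bash
python3 -m jog '[[0.001,-0.0005,0.03,0,0.35],[0,0,0.04,0,0.35],[0,0,0.03,0,0.35],[0,0,0.015,0,0.35],[0,0,0.006,0,0.35],[0,0,0.002,0,0.35],[0,0,0,0,0.35],[0,0,0,0,0.35],[0,0,0,0,0.35]]' 30
python3 - <<'E'
from h import *
rows([.4787,-.1603,.005],np.radians(95.6))
save(r.snapshot('wrist'),'w20')
E
```

```text
clock: 43.95
tool_pos: [0.4778, -0.1609, 0.0068]
eef_rot: [0.673, 0.74, 0.0, 0.001]
contact_force: [-1.2, -0.6, 0.4]
opening: 0.653
clock 43.95 tcp [ 0.4778 -0.1609  0.0068] toolx deg 95.4 open 0.653
shift tool [0.0005 0.0009 0.0018] turn rev -0.0004 (deg -0.2) q7 0.67
```

View pics/w20.png

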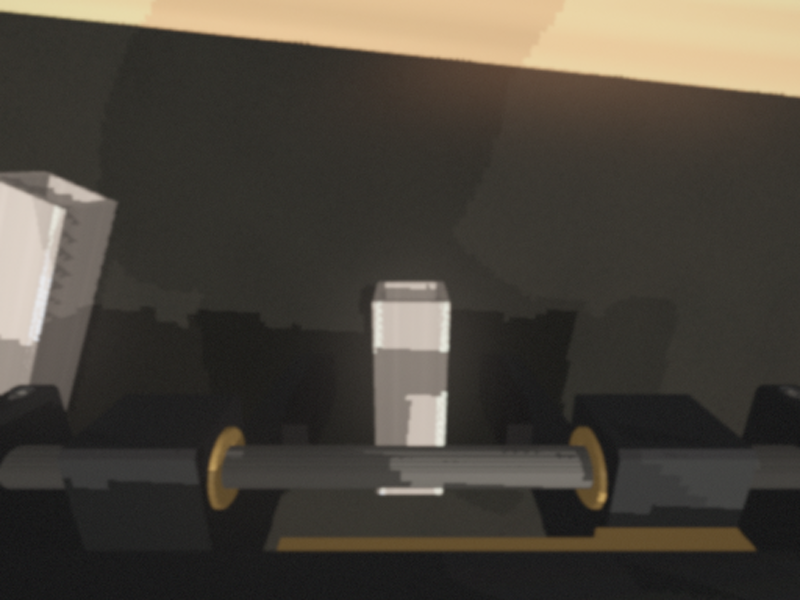

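```bash
python3 -m jog '[[0.0005,0.0008,0.002,0,0.35],[0,0,0,0,0.35],[0,0,0,0,0.9],[0,0,0,0,0.9],[0,0,0,0,0.9],[0,0,0,0,0.9],[0,0,0,0,0.9],[0,0,-0.01,0,0.9],[0,0,-0.03,0,0.9],[0,0,-0.03,0,0.9],[0,0,-0.03,0,0.9],[0,0,0,0,0.9]]' 30
python3 -m jog '[[0,0,0,0.0227,0.9],[0,0,0,0.0227,0.9],[0,0,0,0.0227,0.9],[0,0,0,0.0227,0.9],[0,0,0,0.0227,0.9],[0,0,0,0.0227,0.9],[0,0,0,0.0227,0.9],[0,0,0,0.0227,0.9],[0,0,0,0.0227,0.9],[0,0,0,0.0227,0.9],[0,0,0,0.0227,0.9],[0,0,0,0,0.9],[0,0,0,0,0.9]]'
python3 - <<'E'
from h import *
rows([*slot('medium',-1),.065],TY)
E
```

```text
clock: 45.2
tool_pos: [0.48, -0.16, 0.1069]
eef_rot: [0.673, 0.74, 0.002, 0.002]
contact_force: [0.4, 0.1, -1.0]
opening: 0.28
clock: 46.5
tool_pos: [0.4776, -0.16, 0.1034]
eef_rot: [0.999, 0.05, -0.001, 0.0]
contact_force: [-0.7, -0.2, -1.3]
opening: 0.279
clock 46.50 tcp [ 0.4776 -0.16    0.1034] toolx deg 5.8 open 0.279
shift tool [ 0.0051 -0.2491  0.0384] turn rev 0.0001 (deg 0.0) q7 -0.30
```

```bash
python3 -m jog '[[0.0007,-0.0356,0,0,0.9],[0.0007,-0.0356,0,0,0.9],[0.0007,-0.0356,0,0,0.9],[0.0007,-0.0356,0,0,0.9],[0.0007,-0.0356,0,0,0.9],[0.0007,-0.0356,0,0,0.9],[0.0007,-0.0356,0,0,0.9],[0,0,0.02,0,0.9],[0,0,0.018,0,0.9],[0,0,0,0,0.9],[0,0,0,0,0.9],[0,0,0,0,0.9]]'
python3 - <<'E'
from h import *
rows([*slot('medium',-1),.0155],TY)
save(r.snapshot('wrist'),'w21')
E
```

```text
clock: 47.7
tool_pos: [0.459, 0.0882, 0.0665]
eef_rot: [0.999, 0.049, 0.0, -0.0]
contact_force: [-0.3, -0.6, -0.7]
opening: 0.282
clock 47.70 tcp [0.459  0.0882 0.0665] toolx deg 5.6 open 0.282
shift tool [-0.0015 -0.0002  0.051 ] turn rev -0.0005 (deg -0.2) q7 -0.80
```

View pics/w21.png

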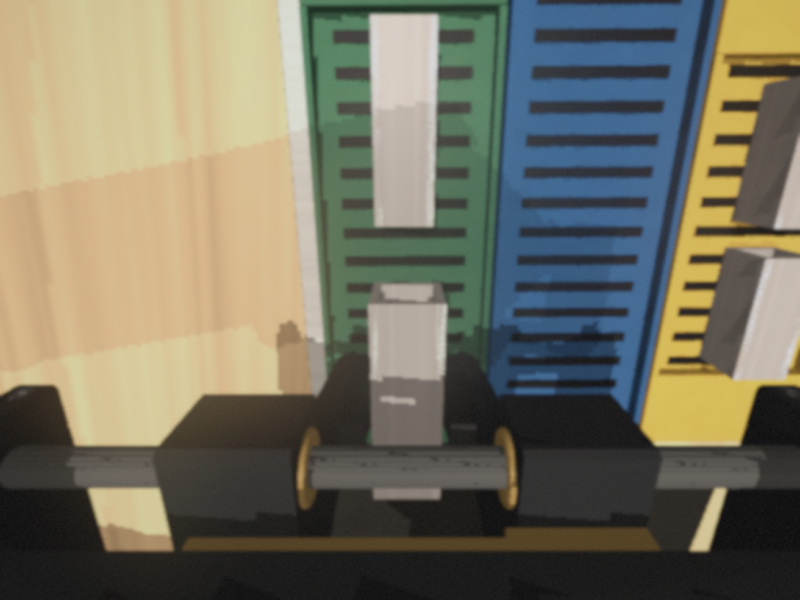

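```bash
python3 -m jog '[[0,-0.0002,0.015,0,0.9],[0,0,0.015,0,0.9],[0,0,0.01,0,0.9],[0,0,0.006,0,0.9],[0,0,0.003,0,0.9],[0,0,0.0018,0,0.9],[0,0,0,0,0.9],[0,0,0,0,0.9],[0,0,0,0,0.9]]'
python3 - <<'E'
from h import *
rows([*slot('medium',-1),.0155],TY)
save(r.snapshot('wrist'),'w22')
E
```

```text
clock: 48.65
tool_pos: [0.4589, 0.0887, 0.0155]
eef_rot: [0.999, 0.049, 0.0, -0.0]
contact_force: [0.1, -0.3, -1.3]
opening: 0.282
clock 48.65 tcp [0.4589 0.0887 0.0155] toolx deg 5.6 open 0.282
shift tool [-0.0014  0.0002  0.    ] turn rev -0.0005 (deg -0.2) q7 -0.86
```

View pics/w22.png

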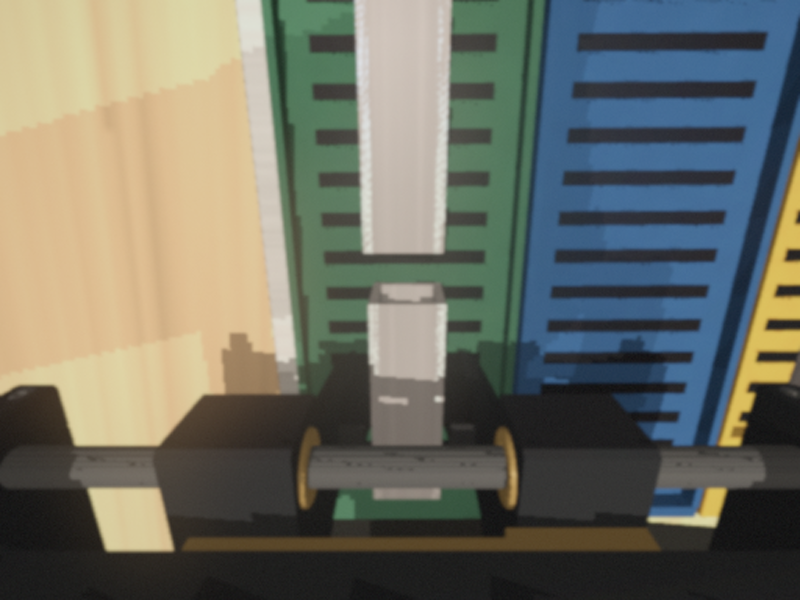

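```bash
python3 -m jog '[[0,-0.002,0,0,0.9],[0,0,0.001,0,0.9],[0,0,0,0,0.9],[0,0,0,0,0.66],[0,0,0,0,0.62],[0,0,0,0,0.62],[0,0,-0.01,0,0.62],[0,0,-0.02,0,0.62],[0,0,-0.04,0,0.4],[0,0,-0.04,0,0.2],[0,0,-0.04,0,0],[0,0,-0.04,0,0],[0,0,0,0,0]]'
python3 - <<'E'
from h import *
rows([.52,-.20,.24],TY)
save(r.snapshot('wrist'),'w23')
E
```

```text
clock: 50.0
tool_pos: [0.4609, 0.0914, 0.2091]
eef_rot: [0.999, 0.048, 0.005, -0.001]
contact_force: [0.3, 0.3, -0.9]
opening: 0.805
clock 50.00 tcp [0.4609 0.0914 0.2091] toolx deg 5.5 open 0.805
shift tool [ 0.031   0.2956 -0.031 ] turn rev -0.0006 (deg -0.2) q7 -0.67
```

View pics/w23.png

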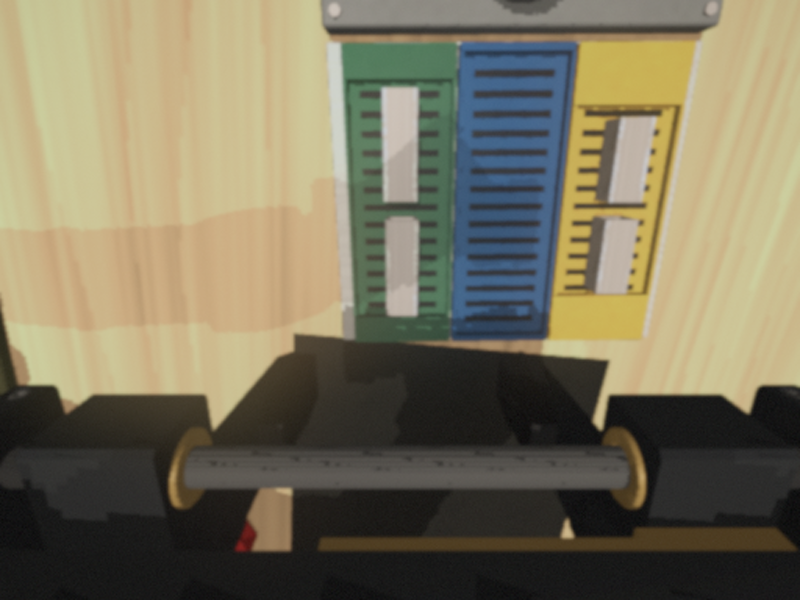

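```bash
python3 -m jog '[[0.0044,0.0422,-0.002,0,0],[0.0044,0.0422,-0.002,0,0],[0.0044,0.0422,-0.002,0,0],[0.0044,0.0422,-0.002,0,0],[0.0044,0.0422,-0.002,0,0],[0.0044,0.0422,-0.002,0,0],[0.0044,0.0422,-0.002,0,0],[0,0,0,0,0],[0,0,0,0,0],[0,0,0,0,0]]'
python3 - <<'E'
from h import *
p=look('l1','long',(.4593,-.3036),half=.06)
p=look('l2','long',(.583,-.3213),half=.06); rows([p[0],p[1],.10],p[2]+np.pi/2)
save(r.snapshot('wrist'),'w24')
E
```

```text
clock: 51.05
tool_pos: [0.5172, -0.1986, 0.2175]
eef_rot: [0.999, 0.05, -0.001, -0.001]
contact_force: [-0.3, -0.6, -0.3]
opening: 1.003
{'long': np.float64(0.896), 'medium': np.float64(0.773), 'short': np.float64(0.636)} fit long [ 0.461  -0.2997  2.7652] deg 158.4 thr 89.85
{'long': np.float64(0.961), 'medium': np.float64(0.797), 'short': np.float64(0.628)} fit long [ 0.5862 -0.3165  2.8497] deg 163.3 thr 68.4
clock 51.15 tcp [ 0.5176 -0.1984  0.218 ] toolx deg 5.8 open 1.002
shift tool [0.0565 0.1245 0.1178] turn rev -0.1875 (deg -67.5) q7 -0.06
```

View pics/l2.png

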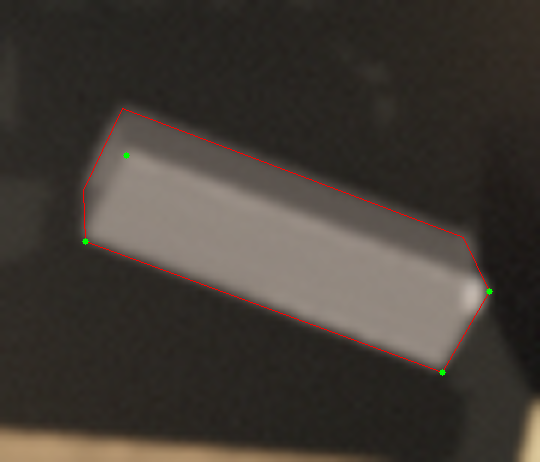

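View pics/w24.png

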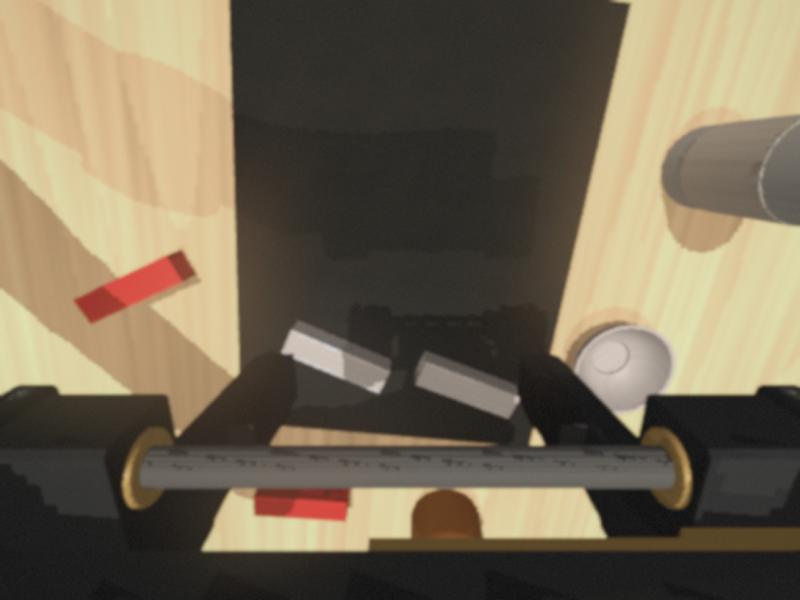

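```bash
python3 -m jog '[[0.0141,0.0311,0.022,0,0.35],[0.0141,0.0311,0.022,0,0.35],[0.0141,0.0311,0.022,0,0.35],[0.0141,0.0311,0.022,0,0.35],[0,0,0,-0.0208,0.35],[0,0,0,-0.0208,0.35],[0,0,0,-0.0208,0.35],[0,0,0,-0.0208,0.35],[0,0,0,-0.0208,0.35],[0,0,0,-0.0208,0.35],[0,0,0,-0.0208,0.35],[0,0,0,-0.0208,0.35],[0,0,0,-0.0208,0.35],[0,0,0,0,0.35],[0,0,0,0,0.35],[0,0,0,0,0.35]]' 30
python3 - <<'E'
from h import *
rows([.5862,-.3168,.005],np.radians(73.3))
E
```

```text
clock: 52.8
tool_pos: [0.5862, -0.3183, 0.1303]
eef_rot: [0.804, 0.594, -0.0, 0.0]
contact_force: [-0.4, 0.3, -0.1]
opening: 0.648
clock 52.80 tcp [ 0.5862 -0.3183  0.1303] toolx deg 72.9 open 0.648
shift tool [ 0.0014 -0.0005  0.1253] turn rev -0.0011 (deg -0.4) q7 1.08
```

```bash
python3 -m jog '[[0.0014,-0.0005,0.03,-0.001,0.35],[0,0,0.04,0,0.35],[0,0,0.03,0,0.35],[0,0,0.015,0,0.35],[0,0,0.007,0,0.35],[0,0,0.002,0,0.35],[0,0,0,0,0.35],[0,0,0,0,0.35],[0,0,0,0,0.35]]' 30
python3 - <<'E'
from h import *
rows([.5862,-.3168,.005],np.radians(73.3))
save(r.snapshot('wrist'),'w25')
E
```

```text
clock: 53.7
tool_pos: [0.5868, -0.3176, 0.0075]
eef_rot: [0.802, 0.597, 0.001, 0.001]
contact_force: [0.3, -0.4, -0.5]
opening: 0.655
clock 53.70 tcp [ 0.5868 -0.3176  0.0075] toolx deg 73.3 open 0.655
shift tool [ 0.0006 -0.0008  0.0025] turn rev 0.0000 (deg 0.0) q7 0.99
```

View pics/w25.png

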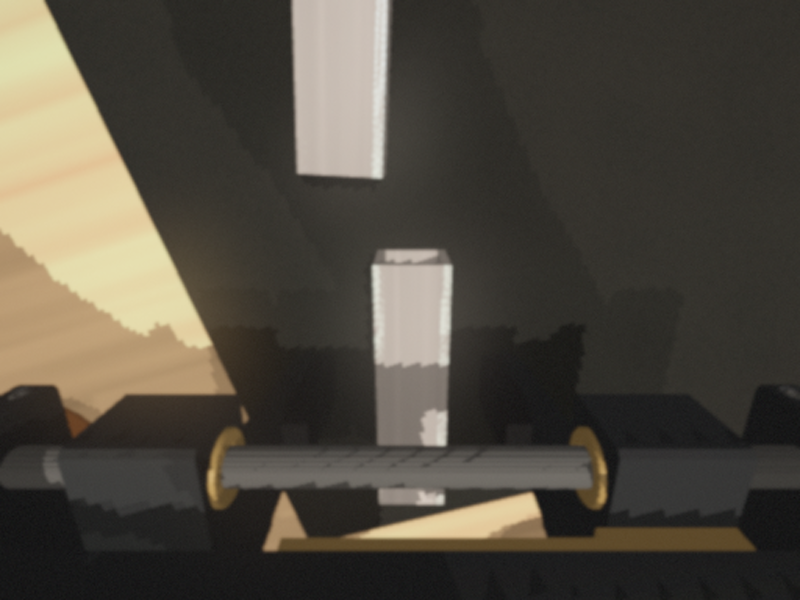

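```bash
python3 -m jog '[[0.0008,-0.0005,0.0024,0,0.35],[0,0,0,0,0.35],[0,0,0,0,0.9],[0,0,0,0,0.9],[0,0,0,0,0.9],[0,0,0,0,0.9],[0,0,0,0,0.9],[0,0,-0.01,0,0.9],[0,0,-0.03,0,0.9],[0,0,-0.03,0,0.9],[0,0,-0.03,0,0.9],[0,0,0,0,0.9]]' 30
python3 -m jog '[[0,0,0,0.0208,0.9],[0,0,0,0.0208,0.9],[0,0,0,0.0208,0.9],[0,0,0,0.0208,0.9],[0,0,0,0.0208,0.9],[0,0,0,0.0208,0.9],[0,0,0,0.0208,0.9],[0,0,0,0.0208,0.9],[0,0,0,0.0208,0.9],[0,0,0,0,0.9],[0,0,0,0,0.9]]'
python3 - <<'E'
from h import *
rows([*slot('long',1),.105],TY)
E
```

```text
clock: 54.95
tool_pos: [0.5888, -0.3166, 0.1088]
eef_rot: [0.802, 0.597, 0.002, 0.003]
contact_force: [0.5, -0.6, -1.6]
opening: 0.278
clock: 56.05
tool_pos: [0.5853, -0.3161, 0.1032]
eef_rot: [0.999, 0.053, -0.001, -0.0]
contact_force: [-0.2, -0.1, -2.6]
opening: 0.283
clock 56.05 tcp [ 0.5853 -0.3161  0.1032] toolx deg 6.1 open 0.283
shift tool [ 0.0018 -0.5162 -0.0017] turn rev 0.0011 (deg 0.4) q7 0.08
```

```bash
python3 -m jog '[[0.0,-0.0397,0,0.001,0.9],[0.0,-0.0397,0,0,0.9],[0.0,-0.0397,0,0,0.9],[0.0,-0.0397,0,0,0.9],[0.0,-0.0397,0,0,0.9],[0.0,-0.0397,0,0,0.9],[0.0,-0.0397,0,0,0.9],[0.0,-0.0397,0,0,0.9],[0.0,-0.0397,0,0,0.9],[0.0,-0.0397,0,0,0.9],[0.0,-0.0397,0,0,0.9],[0.0,-0.0397,0,0,0.9],[0.0,-0.0397,0,0,0.9],[0,0,0.018,0,0.9],[0,0,0.018,0,0.9],[0,0,0,0,0.9],[0,0,0,0,0.9],[0,0,0,0,0.9]]'
python3 - <<'E'
from h import *
rows([*slot('long',1),.0155],TY)
save(r.snapshot('wrist'),'w26')
E
```

```text
clock: 57.85
tool_pos: [0.5359, 0.1973, 0.0685]
eef_rot: [0.999, 0.049, 0.001, -0.0]
contact_force: [0.2, -0.2, -2.1]
opening: 0.278
clock 57.85 tcp [0.5359 0.1973 0.0685] toolx deg 5.6 open 0.278
shift tool [-0.004  -0.0004  0.053 ] turn rev -0.0005 (deg -0.2) q7 -0.82
```

View pics/w26.png

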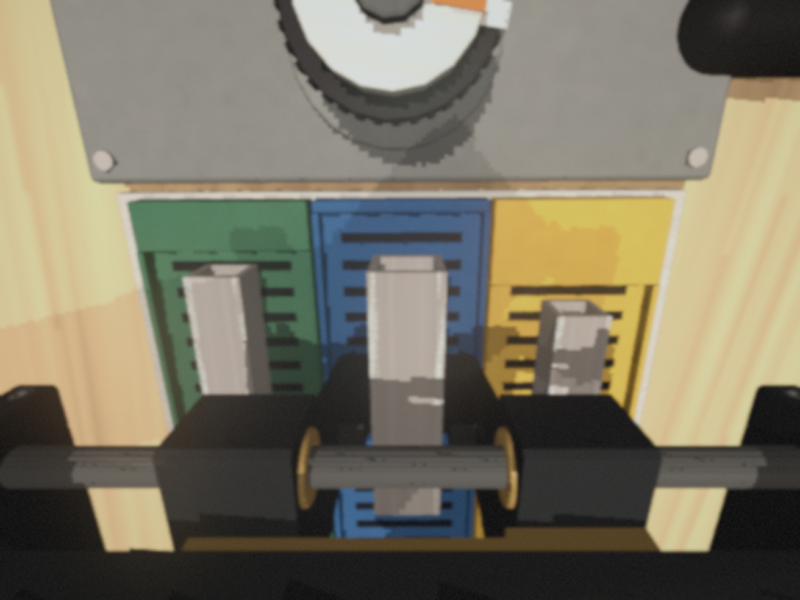

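```bash
python3 -m jog '[[-0.0024,-0.0004,0.015,0,0.9],[0,0,0.015,0,0.9],[0,0,0.01,0,0.9],[0,0,0.008,0,0.9],[0,0,0.003,0,0.9],[0,0,0.0015,0,0.9],[0,0,0,0,0.9],[0,0,0,0,0.9],[0,0,0,0,0.9]]'
python3 - <<'E'
from h import *
rows([*slot('long',1),.0155],TY)
save(r.snapshot('wrist'),'w27')
E
```

```text
clock: 58.8
tool_pos: [0.5332, 0.1976, 0.0157]
eef_rot: [0.999, 0.049, 0.0, -0.0]
contact_force: [1.1, 0.7, -2.4]
opening: 0.282
clock 58.80 tcp [0.5332 0.1976 0.0157] toolx deg 5.6 open 0.282
shift tool [-0.0012  0.0001  0.0002] turn rev -0.0005 (deg -0.2) q7 -0.86
```

View pics/w27.png

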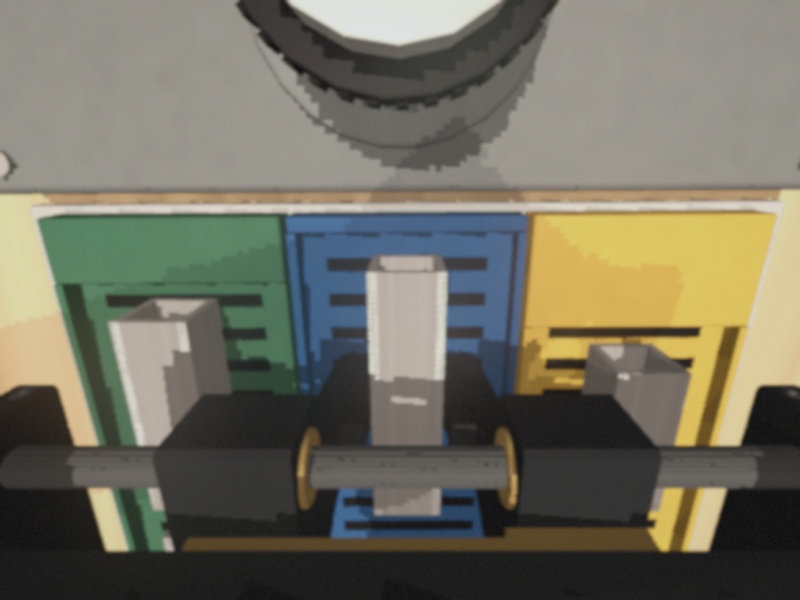

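Centred and aligned. Release and lift.

```bash
python3 -m jog '[[0,0,0.001,0,0.9],[0,0,0,0,0.9],[0,0,0,0,0.66],[0,0,0,0,0.62],[0,0,0,0,0.62],[0,0,-0.01,0,0.62],[0,0,-0.02,0,0.62],[0,0,-0.04,0,0.4],[0,0,-0.04,0,0.2],[0,0,-0.04,0,0],[0,0,-0.04,0,0],[0,0,0,0,0]]'
python3 - <<'E'
from h import *
rows([.48,-.20,.22],TY)
save(r.snapshot('wrist'),'w28')
E
```

```text
clock: 60.05
tool_pos: [0.5358, 0.1993, 0.2103]
eef_rot: [0.999, 0.048, 0.005, -0.002]
contact_force: [0.1, 1.5, -0.2]
opening: 0.812
clock 60.05 tcp [0.5358 0.1993 0.2103] toolx deg 5.6 open 0.812
shift tool [-0.0941  0.392  -0.0122] turn rev -0.0005 (deg -0.2) q7 -0.71
```

View pics/w28.png

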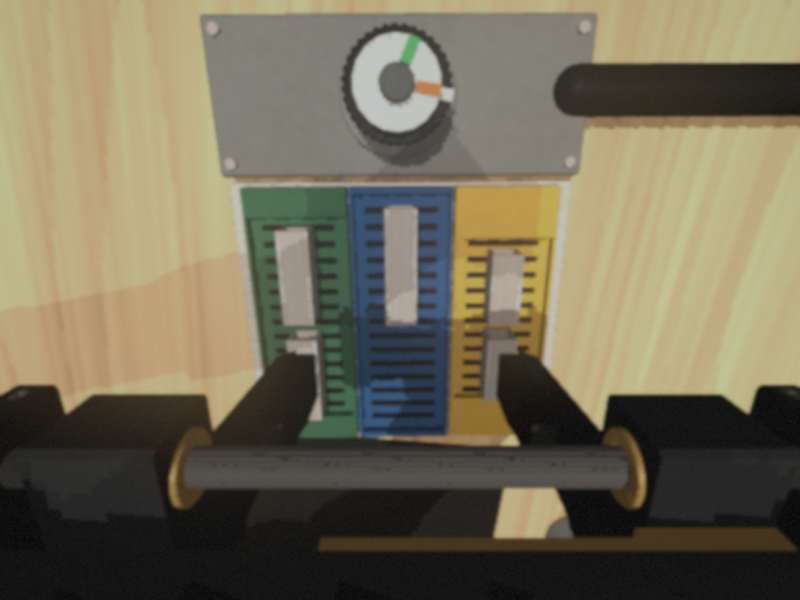

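```bash
python3 -m jog '[[-0.0094,0.0392,0,0,0],[-0.0094,0.0392,0,0,0],[-0.0094,0.0392,0,0,0],[-0.0094,0.0392,0,0,0],[-0.0094,0.0392,0,0,0],[-0.0094,0.0392,0,0,0],[-0.0094,0.0392,0,0,0],[-0.0094,0.0392,0,0,0],[-0.0094,0.0392,0,0,0],[-0.0094,0.0392,0,0,0],[0,0,0,0,0],[0,0,0,0,0],[0,0,0,0,0]]'
python3 - <<'E'
from h import *
p=look('l1','long',(.4605,-.301),half=.06); rows([p[0],p[1],.10],p[2]+np.pi/2)
E
```

```text
clock: 61.4
tool_pos: [0.4774, -0.2002, 0.2039]
eef_rot: [0.999, 0.05, -0.0, -0.001]
contact_force: [-0.2, -0.1, -0.9]
opening: 1.002
{'long': np.float64(0.945), 'medium': np.float64(0.782), 'short': np.float64(0.606)} fit long [ 0.4615 -0.299   2.7993] deg 160.4 thr 75.3
clock 61.45 tcp [ 0.4776 -0.1999  0.2041] toolx deg 5.7 open 0.998
shift tool [-0.026   0.0971  0.104 ] turn rev -0.1796 (deg -64.6) q7 -0.05
```

View pics/l1.png

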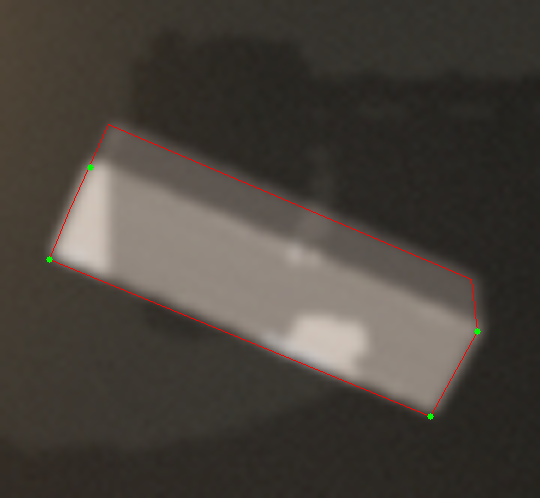

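```bash
python3 -m jog '[[-0.0087,0.0324,0.025,0,0.35],[-0.0087,0.0324,0.025,0,0.35],[-0.0087,0.0324,0.025,0,0.35],[0,0,0,-0.02,0.35],[0,0,0,-0.02,0.35],[0,0,0,-0.02,0.35],[0,0,0,-0.02,0.35],[0,0,0,-0.02,0.35],[0,0,0,-0.02,0.35],[0,0,0,-0.02,0.35],[0,0,0,-0.02,0.35],[0,0,0,-0.02,0.35],[0,0,0,0,0.35],[0,0,0,0,0.35],[0,0,0,0,0.35]]' 30
python3 - <<'E'
from h import *
rows([.4615,-.2993,.005],np.radians(70.4))
E
```

```text
clock: 62.95
tool_pos: [0.4613, -0.3005, 0.1294]
eef_rot: [0.818, 0.576, -0.0, 0.0]
contact_force: [-0.3, 0.3, 0.3]
opening: 0.654
clock 62.95 tcp [ 0.4613 -0.3005  0.1294] toolx deg 70.3 open 0.654
shift tool [ 0.0012 -0.0002  0.1244] turn rev -0.0002 (deg -0.1) q7 0.93
```

```bash
python3 -m jog '[[0.0012,-0.0002,0.03,0,0.35],[0,0,0.04,0,0.35],[0,0,0.03,0,0.35],[0,0,0.015,0,0.35],[0,0,0.007,0,0.35],[0,0,0.002,0,0.35],[0,0,0,0,0.35],[0,0,0,0,0.35],[0,0,0,0,0.35]]' 30
python3 - <<'E'
from h import *
rows([.4615,-.2993,.005],np.radians(70.4))
save(r.snapshot('wrist'),'w29')
E
```

```text
clock: 63.85
tool_pos: [0.4617, -0.3002, 0.0062]
eef_rot: [0.817, 0.576, 0.0, 0.001]
contact_force: [0.1, 0.4, -0.2]
opening: 0.652
clock 63.85 tcp [ 0.4617 -0.3002  0.0062] toolx deg 70.4 open 0.652
shift tool [ 0.0008 -0.0005  0.0012] turn rev -0.0001 (deg -0.0) q7 0.73
```

View pics/w29.png

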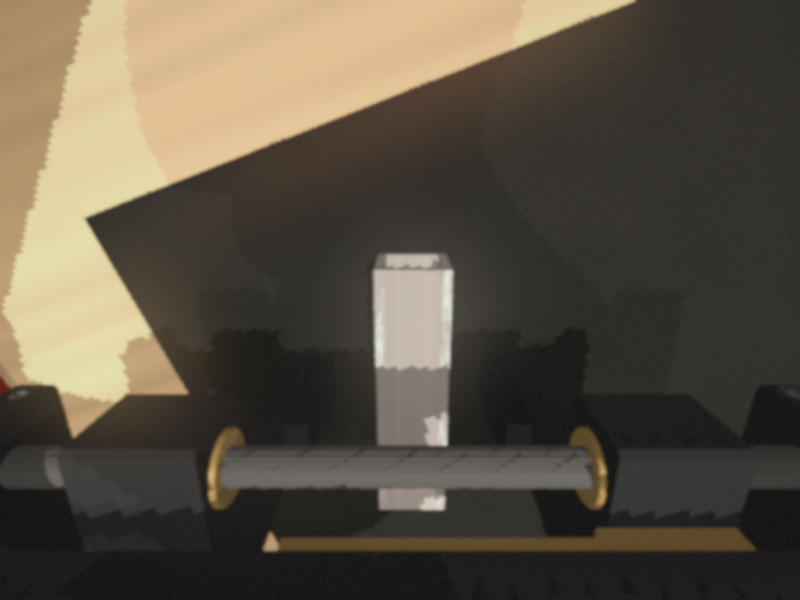

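```bash
python3 -m jog '[[0.0008,0.0005,0.0012,0,0.35],[0,0,0,0,0.35],[0,0,0,0,0.9],[0,0,0,0,0.9],[0,0,0,0,0.9],[0,0,0,0,0.9],[0,0,0,0,0.9],[0,0,-0.01,0,0.9],[0,0,-0.03,0,0.9],[0,0,-0.03,0,0.9],[0,0,-0.03,0,0.9],[0,0,0,0,0.9]]' 30
python3 -m jog '[[0,0,0,0.02,0.9],[0,0,0,0.02,0.9],[0,0,0,0.02,0.9],[0,0,0,0.02,0.9],[0,0,0,0.02,0.9],[0,0,0,0.02,0.9],[0,0,0,0.02,0.9],[0,0,0,0.02,0.9],[0,0,0,0.02,0.9],[0,0,0,0,0.9],[0,0,0,0,0.9]]'
python3 - <<'E'
from h import *
rows([*slot('long',-1),.105],TY)
E
```

```text
clock: 65.1
tool_pos: [0.4641, -0.2999, 0.1079]
eef_rot: [0.817, 0.576, 0.002, 0.003]
contact_force: [1.1, 0.3, -2.8]
opening: 0.279
clock: 66.2
tool_pos: [0.4614, -0.2991, 0.1036]
eef_rot: [0.999, 0.05, -0.001, -0.0]
contact_force: [-0.8, 0.2, -1.9]
opening: 0.276
clock 66.20 tcp [ 0.4614 -0.2991  0.1036] toolx deg 5.8 open 0.276
shift tool [ 0.12   -0.3768 -0.0014] turn rev 0.0000 (deg 0.0) q7 0.02
```

```bash
python3 -m jog '[[0.0117,-0.0377,0,0,0.9],[0.0117,-0.0377,0,0,0.9],[0.0117,-0.0377,0,0,0.9],[0.0117,-0.0377,0,0,0.9],[0.0117,-0.0377,0,0,0.9],[0.0117,-0.0377,0,0,0.9],[0.0117,-0.0377,0,0,0.9],[0.0117,-0.0377,0,0,0.9],[0.0117,-0.0377,0,0,0.9],[0.0117,-0.0377,0,0,0.9],[0,0,0.018,0,0.9],[0,0,0.018,0,0.9],[0,0,0,0,0.9],[0,0,0,0,0.9],[0,0,0,0,0.9]]'
python3 - <<'E'
from h import *
rows([*slot('long',-1),.0155],TY)
save(r.snapshot('wrist'),'w30')
E
```

```text
clock: 67.7
tool_pos: [0.5422, 0.0871, 0.0687]
eef_rot: [0.999, 0.049, 0.0, -0.0]
contact_force: [0.3, -0.7, -2.3]
opening: 0.282
clock 67.70 tcp [0.5422 0.0871 0.0687] toolx deg 5.6 open 0.282
shift tool [ 0.0009 -0.0007  0.0532] turn rev -0.0005 (deg -0.2) q7 -0.63
```

View pics/w30.png

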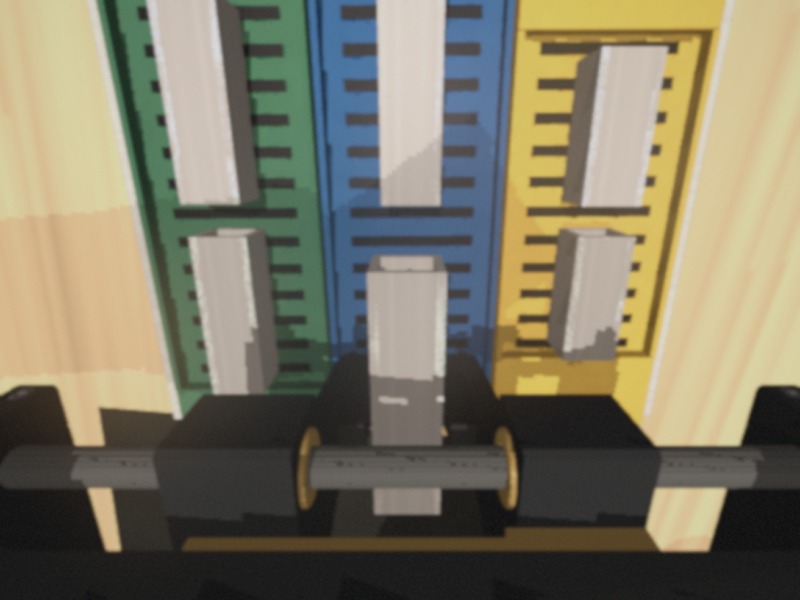

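```bash
python3 -m jog '[[0.0008,-0.0005,0.015,0,0.9],[0,0,0.015,0,0.9],[0,0,0.01,0,0.9],[0,0,0.008,0,0.9],[0,0,0.003,0,0.9],[0,0,0.0018,0,0.9],[0,0,0,0,0.9],[0,0,0,0,0.9],[0,0,0,0,0.9]]'
python3 - <<'E'
from h import *
rows([*slot('long',-1),.0155],TY)
save(r.snapshot('wrist'),'w31')
E
```

```text
clock: 68.65
tool_pos: [0.5428, 0.0879, 0.0157]
eef_rot: [0.999, 0.049, 0.0, -0.0]
contact_force: [-0.1, -0.6, -2.1]
opening: 0.281
clock 68.65 tcp [0.5428 0.0879 0.0157] toolx deg 5.6 open 0.281
shift tool [0.0003 0.0001 0.0002] turn rev -0.0005 (deg -0.2) q7 -0.67
```

View pics/w31.png

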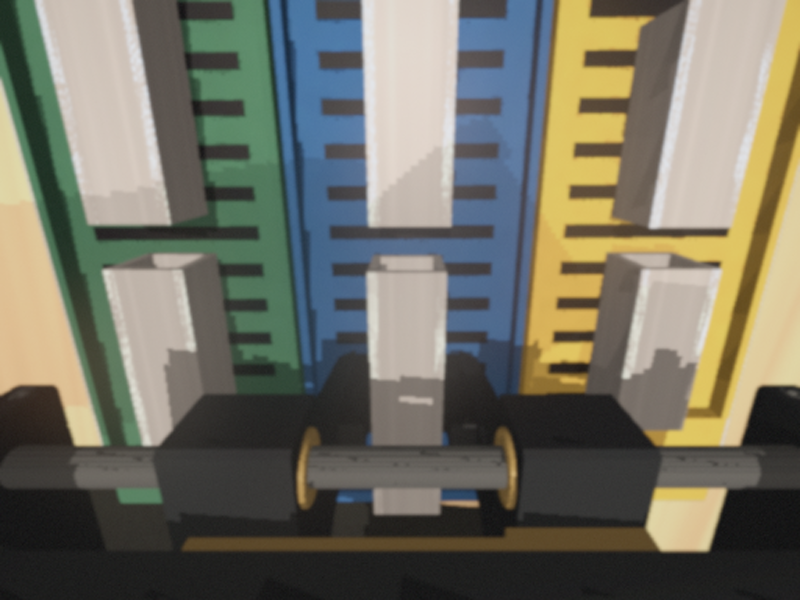

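Run:
```python
from h import *
c=r.get_calibration('wrist'); ey=np.array([-np.sin(TY),np.cos(TY)])
for k in ('long','medium','short'):
    for yy,z,n in ((-.117,.018,'outer rim'),(-{'long':.111,'medium':.093,'short':.075}[k],.018,'inner rim'),(-OFF[k]-LEN[k]/2,.035,'tube near top'),(OFF[k]-LEN[k]/2,.035,'far tube near top'),(-OFF[k]+LEN[k]/2,.035,'near tube far top')):
        print(k,n,(proj([*(TR[k]+yy*ey),z],c)*1.5625).round(0))
```

```text
long outer rim [[408. 504.]]
long inner rim [[408. 493.]]
long tube near top [[409. 510.]]
long far tube near top [[408. 226.]]
long near tube far top [[408. 271.]]
medium outer rim [[214. 505.]]
medium inner rim [[206. 459.]]
medium tube near top [[182. 473.]]
medium far tube near top [[130. 227.]]
medium near tube far top [[139. 271.]]
short outer rim [[608. 502.]]
short inner rim [[623. 420.]]
short tube near top [[650. 429.]]
short far tube near top [[693. 223.]]
short near tube far top [[684. 268.]]
```

```bash
python3 -m jog '[[0,-0.001,0,0,0.9],[0,0,0.001,0,0.9],[0,0,0,0,0.9],[0,0,0,0,0.66],[0,0,0,0,0.62],[0,0,0,0,0.62],[0,0,-0.01,0,0.62],[0,0,-0.02,0,0.62],[0,0,-0.04,0,0.4],[0,0,-0.04,0,0.2],[0,0,-0.04,0,0],[0,0,-0.04,0,0],[0,0,0,0,0],[0,0,0,0,0],[0,0,0,0,0]]'
python3 - <<'E'
from h import *
im=r.snapshot('wrist');save(im,'w32')
it=r.snapshot('top');save(it,'t32',(100,80,360,250))
s=r.snapshot('scene');save(s,'s32',(140,90,460,360))
rows([*(TR['long']+np.array([0,.09])),.25],TY)
E
```

```text
clock: 70.2
tool_pos: [0.5415, 0.0884, 0.2036]
eef_rot: [0.999, 0.049, -0.001, 0.0]
contact_force: [0.3, -0.8, -0.4]
opening: 0.984
clock 70.35 tcp [0.5415 0.0886 0.2031] toolx deg 5.6 open 0.999
shift tool [ 0.0099 -0.1436 -0.047 ] turn rev -0.0004 (deg -0.2) q7 -0.52
```

View pics/w32.png

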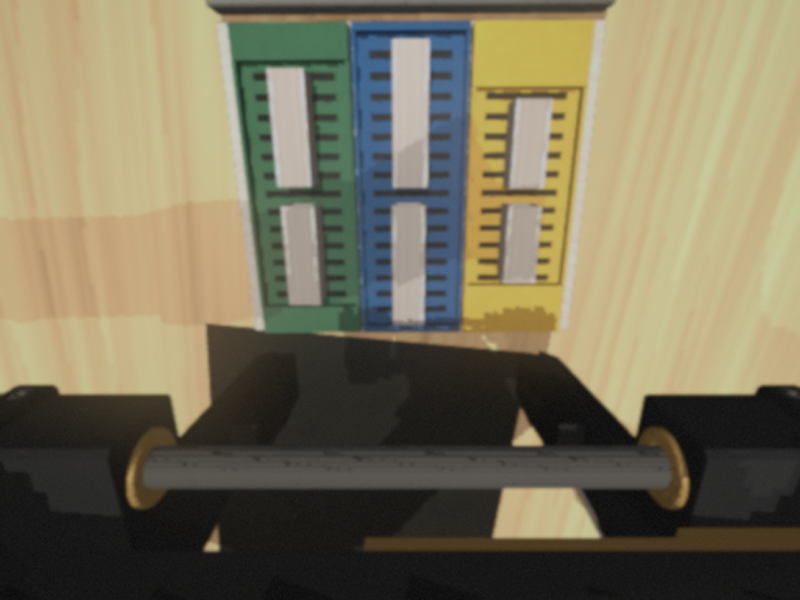

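View pics/s32.png

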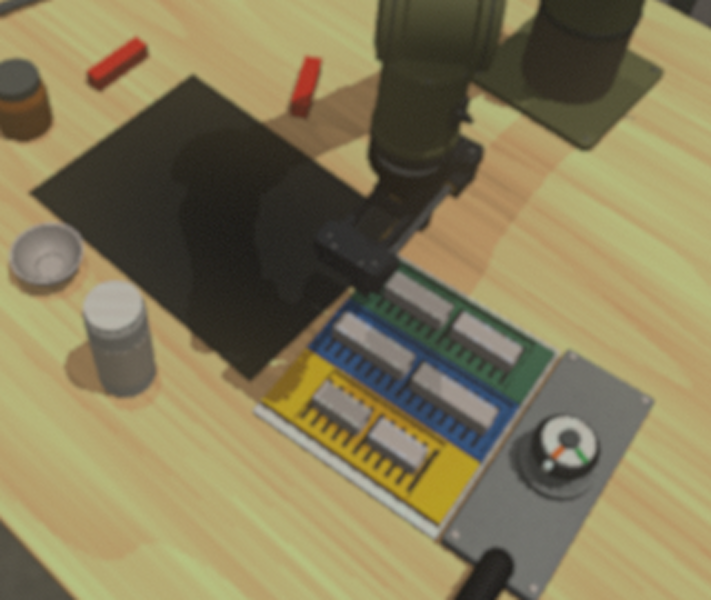

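```bash
python3 -m jog '[[0,0,0,0.0221,0],[0,0,0,0.0221,0],[0,0,0,0.0221,0],[0,0,0,0.0221,0],[0,0,0,0.0221,0],[0,0,0,0.0221,0],[0,0,0,0.0221,0],[0,0,0,0,0]]'
python3 - <<'E'
from h import *
rows([.5187,.3225,.16],np.radians(-50))
E
```

```text
clock: 71.15
tool_pos: [0.5419, 0.089, 0.2035]
eef_rot: [0.906, -0.423, -0.0, 0.001]
contact_force: [1.0, 0.4, 0.5]
opening: 1.002
clock 71.15 tcp [0.5419 0.089  0.2035] toolx deg -50.1 open 1.002
shift tool [-0.194  -0.132   0.0433] turn rev -0.0003 (deg -0.1) q7 -1.25
```

```bash
python3 -m jog '[[-0.0388,-0.0124,0.0067,0,0],[-0.0388,-0.0124,0.0067,0,0],[-0.0388,-0.0124,0.0067,0,0],[-0.0388,-0.0124,0.0067,0,0],[-0.0388,-0.0124,0.0067,0,0],[0,0,0,0,0],[0,0,0,0,0],[0,0,0,0,0]]'
python3 - <<'E'
from h import *
ringview('rv3',S=7,pad=42)
rows([.5187,.3225,.13],np.radians(-50))
E
```

```text
clock: 71.95
tool_pos: [0.4661, 0.2759, 0.1705]
eef_rot: [0.906, -0.424, 0.0, 0.001]
contact_force: [0.2, 0.3, -0.2]
opening: 1.001
origin 216 73 S 7
clock 72.00 tcp [0.4663 0.2756 0.1707] toolx deg -50.2 open 1.002
shift tool [-0.0026 -0.0703  0.0406] turn rev -0.0006 (deg -0.2) q7 -1.59
```

View pics/rv3.png

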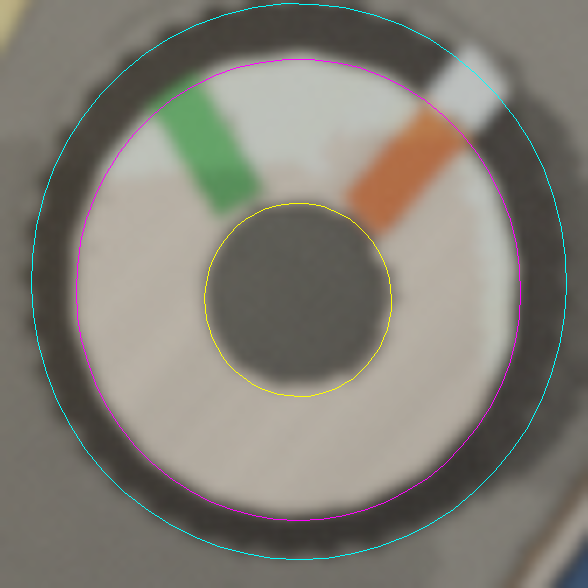

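```bash
python3 -m jog '[[-0.0013,-0.0351,0,0,0],[-0.0013,-0.0351,0,0,0],[0,0,0.02,0,0],[0,0,0.02,0,0],[0,0,0,0,0],[0,0,0,0,0],[0,0,0,0,0]]'
python3 - <<'E'
from h import *
rows([.5187,.3225,.047],np.radians(-50))
E
```

```text
clock: 72.7
tool_pos: [0.5187, 0.3241, 0.1319]
eef_rot: [0.906, -0.424, 0.001, -0.001]
contact_force: [-0.5, 0.7, 0.3]
opening: 1.001
clock 72.70 tcp [0.5187 0.3241 0.1319] toolx deg -50.2 open 1.001
shift tool [0.0012 0.0011 0.0849] turn rev -0.0005 (deg -0.2) q7 -1.60
```

```bash
python3 -m jog '[[0.0012,0.0011,0.02,0,0],[0,0,0.025,0,0],[0,0,0.02,0,0],[0,0,0.01,0,0],[0,0,0.01,0,0],[0,0,0,0,0],[0,0,0,0,0],[0,0,0,0,0]]'
python3 - <<'E'
from h import *
rows([.5187,.3225,.047],np.radians(-50))
save(r.snapshot('wrist'),'w33')
E
```

```text
clock: 73.5
tool_pos: [0.5183, 0.3233, 0.0467]
eef_rot: [0.906, -0.424, 0.0, -0.001]
contact_force: [0.7, 0.1, 0.3]
opening: 1.002
clock 73.50 tcp [0.5183 0.3233 0.0467] toolx deg -50.1 open 1.002
shift tool [ 0.0008  0.0002 -0.0003] turn rev -0.0003 (deg -0.1) q7 -1.61
```

View pics/w33.png

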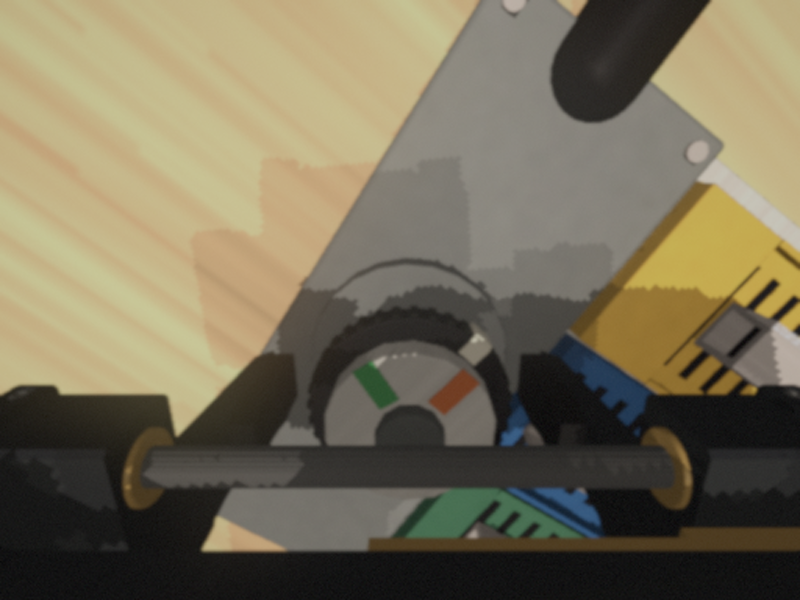

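```bash
python3 -m jog '[[0.0005,0,0,0,0.4],[0,0,0,0,0.4],[0,0,0,0,0.4],[0,0,0,0,0.4],[0,0,0,0,0.4],[0,0,0,0,0.4]]' 20
python3 -m jog '[[0,0,0,-0.0115,0.4],[0,0,0,-0.0115,0.4],[0,0,0,-0.0115,0.4],[0,0,0,-0.0115,0.4],[0,0,0,-0.0115,0.4],[0,0,0,-0.0115,0.4],[0,0,0,-0.0115,0.4],[0,0,0,-0.0115,0.4],[0,0,0,-0.0115,0.4],[0,0,0,-0.0115,0.4],[0,0,0,-0.0115,0.4],[0,0,0,-0.0115,0.4],[0,0,0,-0.0115,0.4],[0,0,0,-0.0115,0.4],[0,0,0,-0.0115,0.4],[0,0,0,-0.0115,0.4],[0,0,0,-0.0115,0.4],[0,0,0,-0.0095,0.4],[0,0,0,0,0.4],[0,0,0,0,0.4]]'
python3 - <<'E'
from h import *
rows([.5187,.3225,.047],np.radians(24))
print(r.get_state()['contact_force'].round(1))
save(r.snapshot('wrist'),'w34')
E
```

```text
clock: 74.15
tool_pos: [0.5183, 0.3223, 0.0455]
eef_rot: [0.906, -0.424, 0.0, 0.0]
contact_force: [2.6, -0.2, -5.0]
opening: 0.724
clock: 76.15
tool_pos: [0.5192, 0.322, 0.0455]
eef_rot: [0.979, 0.204, 0.001, 0.0]
contact_force: [6.4, 0.1, -8.1]
opening: 0.724
clock 76.15 tcp [0.5192 0.322  0.0455] toolx deg 23.6 open 0.724
shift tool [-0.0002 -0.0006 -0.0015] turn rev -0.0012 (deg -0.4) q7 -0.75
[ 6.4  0.1 -8.1]
```

View pics/w34.png

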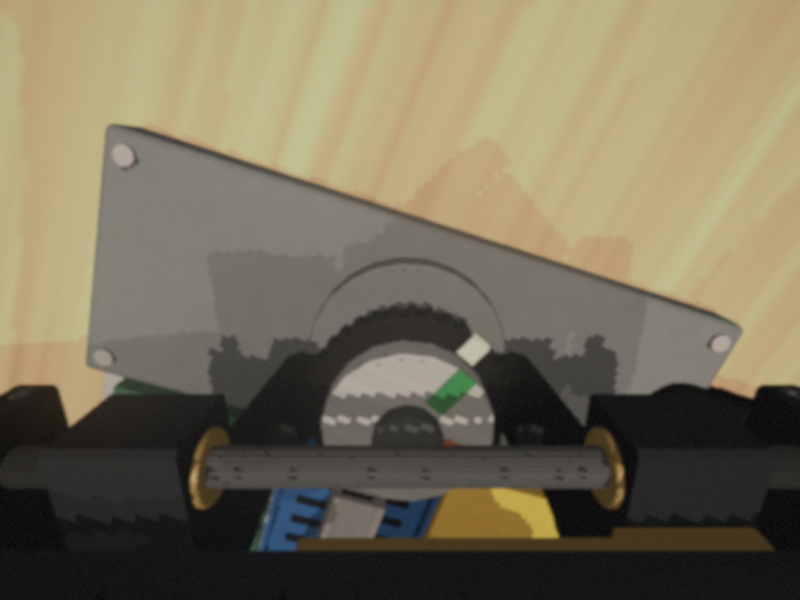

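```bash
python3 -m jog '[[0,0,0,0,0.2],[0,0,0,0,0],[0,0,0,0,0],[0,0,0,0,0],[0,0,-0.03,0,0],[0,0,-0.04,0,0],[0,0.01,-0.04,0,0],[0,0.03,0,0,0],[0,0.03,0,0,0],[0,0,0,0,0],[0,0,0,0,0],[0,0,0,0,0]]'
python3 - <<'E'
from h import *
rows([.5187,.3225,.047],np.radians(24))
ringview('rv4',S=7,pad=42)
E
```

```text
clock: 77.4
tool_pos: [0.5452, 0.2601, 0.1559]
eef_rot: [0.979, 0.206, -0.0, -0.001]
contact_force: [-0.3, 0.1, 0.4]
opening: 1.001
clock 77.40 tcp [0.5452 0.2601 0.1559] toolx deg 23.8 open 1.001
shift tool [ 0.001  -0.0676  0.109 ] turn rev -0.0006 (deg -0.2) q7 -0.56
origin 219 78 S 7
```

View pics/rv4.png

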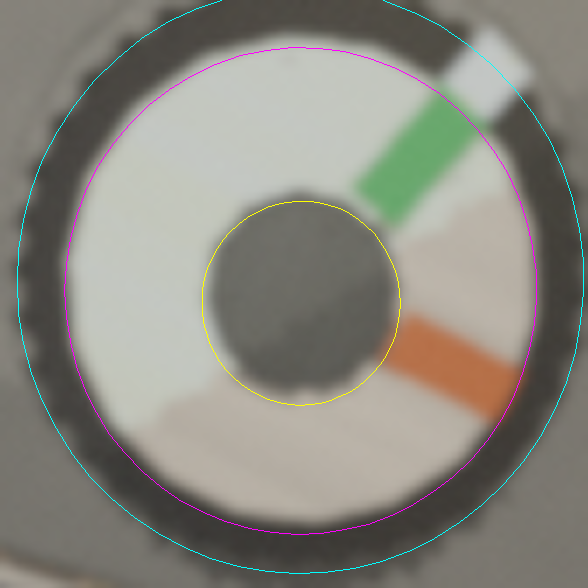

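```bash
python3 -m jog '[[0,0,-0.03,0.0168,0],[0,0,-0.03,0.0168,0],[0,0,-0.03,0.0168,0],[0,0.02,-0.03,0,0],[0,0.03,0,0,0],[0,0.03,0,0,0],[0,0,0,0,0],[0,0,0,0,0],[0,0,0,0,0]]'
python3 - <<'E'
from h import *
rows([.5187,.3225,.047],TY)
im=r.snapshot('wrist');c=r.get_calibration('wrist');save(im,'w35')
S=4;big=cv2.resize(im,None,fx=S,fy=S,interpolation=cv2.INTER_CUBIC)
IN={'long':.222,'medium':.186,'short':.15}
for k in TR:
    q=box(*TR[k],TY+np.pi/2,IN[k],.018,.078,0)[::2][[0,1,3,2]]
    cv2.polylines(big,[((proj(q,c)+.5)*S).round().astype(np.int32)],True,(255,0,255),1)
    for s in (-1,1):
        P=box(*slot(k,s),TY+np.pi/2,LEN[k],.010)
        for z in (0,1): cv2.polylines(big,[((proj(P[z::2][[0,1,3,2]],c)+.5)*S).round().astype(np.int32)],True,(255,0,0) if z else (0,255,255),1)
    
u=(proj([*TR['long'],.02],c)[0]*S).astype(int)
b=big[max(0,u[1]-340):u[1]+340,max(0,u[0]-380):u[0]+380]
save(b,'trayfinal')
for k in TR:
  for s in (-1,1):
    try: look(f'f_{k}{s}',k,slot(k,s),z0=.010,half=LEN[k]/2+.004)
    except Exception as e: print(k,s,e)
E
```

```text
clock: 78.35
tool_pos: [0.5532, 0.181, 0.2758]
eef_rot: [0.999, 0.05, -0.0, -0.001]
contact_force: [0.8, 0.5, 0.1]
opening: 1.0
clock 78.35 tcp [0.5532 0.181  0.2758] toolx deg 5.7 open 1.000
shift tool [-0.0202 -0.1439  0.229 ] turn rev -0.0001 (deg -0.0) q7 -0.61
{'long': np.float64(0.892), 'medium': np.float64(0.757), 'short': np.float64(0.611)} fit long [0.5407 0.0978 1.6591] deg 95.1 thr 84.4
{'long': np.float64(0.916), 'medium': np.float64(0.762), 'short': np.float64(0.601)} fit long [0.5322 0.1978 1.6808] deg 96.3 thr 95.7
{'long': np.float64(0.742), 'medium': np.float64(0.847), 'short': np.float64(0.811)} fit medium [0.4552 0.0896 1.6353] deg 93.7 thr 103.8
{'long': np.float64(0.79), 'medium': np.float64(0.917), 'short': np.float64(0.745)} fit medium [0.4457 0.1806 1.6823] deg 96.4 thr 99.5
{'long': np.float64(0.62), 'medium': np.float64(0.671), 'short': np.float64(0.637)} fit short [ 0.6154  0.1373 -2.9574] deg 10.6 thr 120.9
{'long': np.float64(0.44), 'medium': np.float64(0.447), 'short': np.float64(0.373)} fit short [0.6239 0.1777 3.3123] deg 9.8 thr 114.5
```

View pics/trayfinal.png

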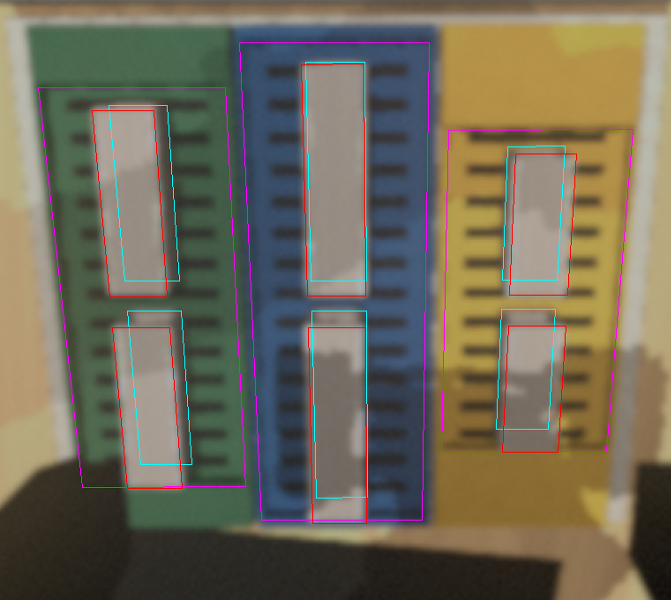

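View pics/w35.png

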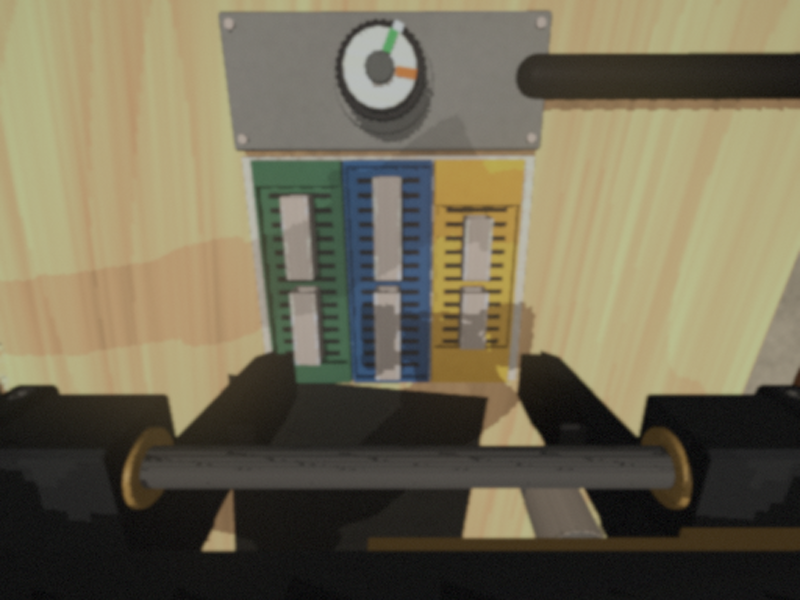

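Run:
```python
from h import *
save(r.snapshot('scene'),'s36'); print(r.get_state()['contact_force'].round(1))
```

```text
[ 0.5 -0.  -0. ]
```

View pics/s36.png

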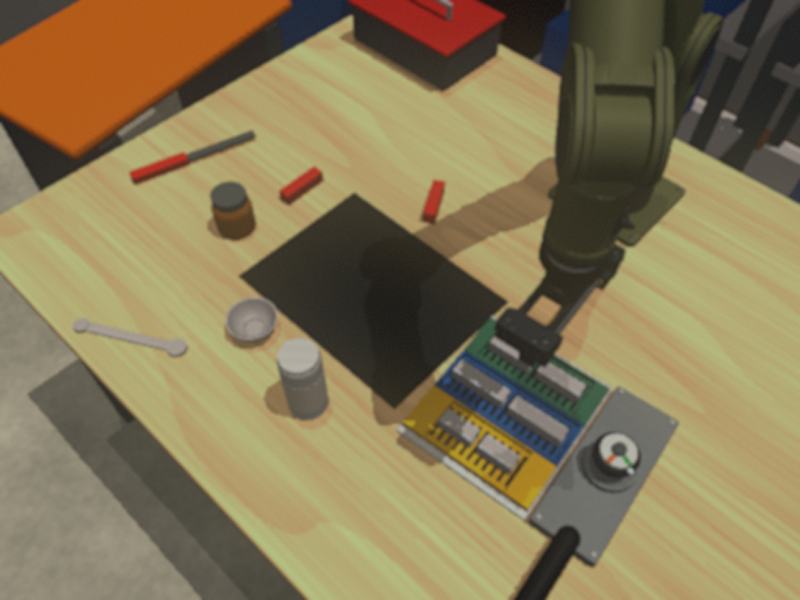

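The scene view shows the mat empty, all six tubes in their trays and the pointer at green. The can (300,380), dish (252,322), jar (232,210) and red look-alikes are where they were at the start.

```bash
python3 -c "
from plant import r
print(r.finish_job())"
```

```text
the job is handed in; nothing more can be done
None
```

The job is done and handed in at about 78 s of the 210 s. I turned the ring to orange, laid all six tubes in their trays (long in blue, medium in green, short in yellow), and then turned the ring to green.

**Tubes:** The last pictures show each pair lengthways in line inside its channel, with gaps of about 12–14 mm between ends. The medium tube that was knocked aside during the run was found again and placed like the others. The final automatic fit agreed for the two long tubes. For the medium tubes it was a little looser. It failed on the two short tubes because bright steel on yellow segments poorly, so those were checked by overlay and by eye only.

**Ring:** The pointer stood about 1° from the orange mark before I placed any tubes, and was still there when I came back to the ring. At the end it stood within about 1–2° of the green mark. During the second turn the wrist read a steady vertical force of about 8 N and a slightly tighter grip opening (64 mm against 66 mm in the first turn). I saw nothing touching the fixed rings in the pictures.

**Rest of the scene:** The can, dish, jar and red look-alikes are unmoved in the scene view, and the arm is clear of everything, with contact force near zero.

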